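Load the spacer magazine to the line and close its strap

ROBOT

A 7-joint arm with a two-finger parallel gripper is mounted at the origin on the work surface. World frame = base frame: x ahead of the robot, y to its left, z up, the work surface at z = 0. Lengths are in m, angles in rad, forces in N, time in s.
With the tool pointing down it reaches from about 0.4 to 0.875 m from the base axis. Payload 19.3 kg.
Tool frame: the origin (TCP) lies between the finger pads; the fingertips stand ahead of it and the grasp point (between the pads) lies 8 mm behind it (bot.tip_extent is the x of the fingertips in the tool frame, in m); x points along the fingers, y is the direction in which the jaws open and shut, and the axes are right-handed (so a half turn about x gives the same grasp; the last joint's range is limited). The gripper opens to 85 mm and grips with 20 to 120 N. Pads are 22 mm wide; open, the fingers measure 114 mm over their backs; the gripper's body (76 mm by 85 mm) begins 54 mm behind the grasp point. The pads swing forward as they close: fully open they stand 13 mm farther back than shut.
Start: joints at [1.199, 0.521, -0.036, 1.599, 0.021, 1.021, -0.113], TCP at [0.186, -0.597, 0.242] pointing down, gripper open.
Joint ranges: [-2.91, 2.91], [-0.3, 2.13], [-1.5, 1.42], [0.17, 2.43], [-1.26, 4.41], [0.16, 1.93], [-2.52, 2.52]. Speed limits (rad/s): [1.89, 1.89, 2.39, 2.39, 3.01, 3.01, 3.01].

INTERFACE

Orientations are given as [roll, pitch, yaw] about the fixed x, y, z axes, in that order (R = Rz(yaw) Ry(pitch) Rx(roll)).
In Python, from workcell import observe, grab_frame, camera_info, bot, nets gives the robot as it stands.
- The arm moves only by the tool jog_arm, never from a script. Its argument "commands" is a list of rows, each a list of 6 numbers: the shift along the tool's x, y, z in mm, then the turn, a rotation vector about the tool's x, y, z in rad. A call has 1 to 20 rows; each row shifts and turns the pose as measured when the row begins, along the tool's axes as they then stand; what a row does not reach is not made up. A row lasts 1/10 s, in which the tool goes at most 50 mm and 8.59 degrees, less where a joint would pass 70% of its speed; a pose out of reach is approached as far as the arm can. A call is refused whole if a number of a shift passes 50 or a number of a turn 0.15, either way. A call with a gripper value outside its range is refused whole. "gripper" is the closure in counts, from 0 (fully open) to 255 (shut), set as the call begins (left out, the last holds). The fingers move at their own pace and stop on an object; "newtons" is the grip in N (left out, the last holds). Time passes only in rows, so rows that do not move let the fingers close. It gives the time, the measured TCP pose, the force and the opening at its end, in the units of the state.
- observe(): the state, without advancing time (a new reading comes with each control period).
- grab_frame(name): name is "side" or "top"; returns the picture (480x640x3 uint8, red, green, blue); there is no depth.
- camera_info(name): a dict with "fov_y" (degrees; the focal length in pixels is half the picture's height over the tangent of half this angle, whatever the lens; pixels are square), "cx", "cy" (the principal point, pixels), "distortion" ([k1, k2, p1, p2, k3] as OpenCV has them; the pictures are not rectified), "R" (3x3) and "t" (3): a world point X has camera coordinates R X + t. Camera axes: x right, y down, z forward; pixel columns grow to the right and rows downward; lengths in m; the calibration is good to about 2 mm. A picture is of the moment at which its call begins. camera_info takes no time and is no camera call.
- bot.job_done(): hands the job in, once; it reports no verdict.
Trained networks look in the newest picture that a camera, given by its name, has taken for a name from the list of things; names that differ only in an ending like _2 or _b are one class to them, and where a whole thing is asked for, a point or a joint stands for the part that bears it (a point fixed in the world has none). Each returns a list of dicts, best first, with "p" (0 to 1); they miss things now and then, are a little off and sometimes report something else, mostly with a low value. They report only what shows in the picture. A call takes as long as a camera call. They do not tell look-alikes from the thing itself.
- nets.find_in(camera, name): "rect" ([left, top, right, bottom] in pixels, round what is visible of it).
- nets.silhouettes(camera, name): "mask" (480x640 bool, what is visible of it) and "rect" ([left, top, right, bottom] in pixels, round what is visible of it).
- nets.pinpoint(camera, name): "location" ([column, row] in pixels: a listed point, or the origin of a listed thing).
The state is a dict: "clock": time; "qpos": joint angles; "qd": joint speeds; "joint_efforts": joint torques, N m; "position": TCP position; "tool_rot": TCP orientation; "force": force on the tool from outside, world axes, zero at the start; "moment": the same for the moment, N m; "grip_width": finger opening in m.
Only numpy, scipy, OpenCV 4.12 (cv2) and the standard library are available. Lean on these libraries where they do the work, as an engineer would, in place of code of your own. Each camera call takes 0.05 s, during which the arm holds its last target.

TASK

Fill the slotted magazine with the steel spacer discs, lying flat one on another, until the top of the stack is level with the dark line around its walls: one disc is already inside, and you must pick from the thick and thin ones those that come out right. Then swing the retaining strap over the magazine's mouth as far as it goes. Leave the spare disc lying flat on the bench, well clear of the magazine, and do not disturb the V-block, the tin or the hammer.

Things in the scene. Friction and masses are not known exactly. Their poses are not given: they have to be found in the camera images.
- magazine: Fixed aluminium tube, bore 66 mm, wall 5 mm, no floor: the discs rest on the bench inside it. Two slots 44 mm wide, open from mouth to bench, face its +y and -y, so that fingers holding a disc along its y axis can go down inside; two curved walls stand at +x and -x. Feet 10 mm high, 70 mm wide, outside the walls reach to x = +83 and -143 mm. Origin on the bore's axis at bench level, z up.
- mouth (a point): Centre of the magazine's flared mouth, 86 mm above the bench, axes as the magazine's. The mouth is about 75 mm wide; the flare begins at 77 mm and the straight 66 mm bore lies below it. A disc let go flat just above the stack drops on to it.
- mark (a point): Centre of the bore at the height of the dark line: 72 mm above the bench. Axes as the magazine's.
- strap (a joint): Angle of the retaining strap about its upright pivot, rad: 0 = against its stop, straight over the magazine's mouth (along the magazine's +x from the post); grows anticlockwise seen from above, to the magazine's +y side, up to 2.2. Starts open, at 1.3 to 1.9. It stays where it is left; about 1 N at the knob moves it.
- strap_knob (a point): Middle of the strap's grip knob: an upright black cylinder 24 mm in diameter from 102 to 144 mm above the bench, this point at 126 mm, 105 mm from the pivot axis. The strap itself is a flat steel bar 28 mm wide and 135 mm long, from 92 to 102 mm above the bench. Closed, the knob stands over the bore's axis.
- strap_hinge (a point): Point on the strap's pivot axis, at x = -105 mm from the bore's axis in the magazine's frame, at the knob's mid height (126 mm above the bench); the post is 26 mm in diameter and the hub on it 36 mm, up to 106 mm high.
- thick_a: Thick steel spacer disc, 60 mm diameter, 24 mm thick, about 530 g (varies); one of the five discs, in the magazine or lying flat on the bench. Origin at the centre of the disc, z along its axis. Plain grey steel, shallow dark dimple in the middle of both faces.
- thick_b: Thick steel spacer disc, 60 mm diameter, 24 mm thick, about 530 g (varies); one of the five discs, in the magazine or lying flat on the bench. Origin at the centre of the disc, z along its axis. Plain grey steel, shallow dark dimple in the middle of both faces.
- thin_a: Thin steel spacer disc, 60 mm diameter, 12 mm thick, about 265 g (varies); one of the five discs, in the magazine or lying flat on the bench. Origin at the centre of the disc, z along its axis. Plain grey steel, shallow dark dimple in the middle of both faces.
- thin_b: Thin steel spacer disc, 60 mm diameter, 12 mm thick, about 265 g (varies); one of the five discs, in the magazine or lying flat on the bench. Origin at the centre of the disc, z along its axis. Plain grey steel, shallow dark dimple in the middle of both faces.
- thin_c: Thin steel spacer disc, 60 mm diameter, 12 mm thick, about 265 g (varies); one of the five discs, in the magazine or lying flat on the bench. Origin at the centre of the disc, z along its axis. Plain grey steel, shallow dark dimple in the middle of both faces.
- vblock: Bystander: dark steel V-block, 90 x 70 x 50 mm, on the bench beyond the work. Origin under its centre.
- tin: Bystander: upright round tin, 72 mm diameter, 100 mm tall, on the left of the bench. Origin under its centre.
- hammer: Bystander: hammer 280 mm long lying on the right of the bench, along its own x, head to +x.
Not all that is in view belongs to the job. Leave any green look-alike of the thin_c alone. Leave any red look-alike of the thick_a alone.

How it is judged:
On the way:
1. the discs lie flat in the magazine with the top of the stack within 4 mm of the line, let go, while the strap is still open; the spare disc lies flat on the bench (((horizontal distance between thick_a and mark below 0.006 m and z of thick_a in the frame of mark between -0.016 and -0.008 m) or (horizontal distance between thick_b and mark below 0.006 m and z of thick_b in the frame of mark between -0.016 and -0.008 m) or (horizontal distance between thin_a and mark below 0.006 m and z of thin_a in the frame of mark between -0.01 and -0.002 m) or (horizontal distance between thin_b and mark below 0.006 m and z of thin_b in the frame of mark between -0.01 and -0.002 m) or (horizontal distance between thin_c and mark below 0.006 m and z of thin_c in the frame of mark between -0.01 and -0.002 m)) and ((horizontal distance between thick_a and mark below 0.006 m and z of thick_a in the frame of mark below -0.008 m) or (horizontal distance between thick_a and mark above 0.07 m and height (world z) of thick_a below 0.016 m)) and ((horizontal distance between thick_b and mark below 0.006 m and z of thick_b in the frame of mark below -0.008 m) or (horizontal distance between thick_b and mark above 0.07 m and height (world z) of thick_b below 0.016 m)) and ((horizontal distance between thin_a and mark below 0.006 m and z of thin_a in the frame of mark below -0.002 m) or (horizontal distance between thin_a and mark above 0.07 m and height (world z) of thin_a below 0.01 m)) and ((horizontal distance between thin_b and mark below 0.006 m and z of thin_b in the frame of mark below -0.002 m) or (horizontal distance between thin_b and mark above 0.07 m and height (world z) of thin_b below 0.01 m)) and ((horizontal distance between thin_c and mark below 0.006 m and z of thin_c in the frame of mark below -0.002 m) or (horizontal distance between thin_c and mark above 0.07 m and height (world z) of thin_c below 0.01 m)) and linear speed of each of thick_a, thick_b, thin_a, thin_b, thin_c below 0.02 m/s and angle between the z axis of each of thick_a, thick_b, thin_a, thin_b, thin_c and the z axis of mark, either way round below 0.1 rad and value of joint strap above 0.9 rad and contact force between the fingers and thick_a below 0.1 N and contact force between the fingers and thick_b below 0.1 N and contact force between the fingers and thin_a below 0.1 N and contact force between the fingers and thin_b below 0.1 N and contact force between the fingers and thin_c below 0.1 N), for 0.2 s.
At the end, for the whole second after the job is handed in: Stacked discs lie flat (0.1 rad), at rest, within 6 mm of the bore's axis, the top of the stack within 4 mm of the line; every other disc lies flat on the bench at least 70 mm from that axis; the strap is over the mouth, within 0.1 rad of its stop (((horizontal distance between thick_a and mark below 0.006 m and z of thick_a in the frame of mark between -0.016 and -0.008 m) or (horizontal distance between thick_b and mark below 0.006 m and z of thick_b in the frame of mark between -0.016 and -0.008 m) or (horizontal distance between thin_a and mark below 0.006 m and z of thin_a in the frame of mark between -0.01 and -0.002 m) or (horizontal distance between thin_b and mark below 0.006 m and z of thin_b in the frame of mark between -0.01 and -0.002 m) or (horizontal distance between thin_c and mark below 0.006 m and z of thin_c in the frame of mark between -0.01 and -0.002 m)) and ((horizontal distance between thick_a and mark below 0.006 m and z of thick_a in the frame of mark below -0.008 m) or (horizontal distance between thick_a and mark above 0.07 m and height (world z) of thick_a below 0.016 m)) and ((horizontal distance between thick_b and mark below 0.006 m and z of thick_b in the frame of mark below -0.008 m) or (horizontal distance between thick_b and mark above 0.07 m and height (world z) of thick_b below 0.016 m)) and ((horizontal distance between thin_a and mark below 0.006 m and z of thin_a in the frame of mark below -0.002 m) or (horizontal distance between thin_a and mark above 0.07 m and height (world z) of thin_a below 0.01 m)) and ((horizontal distance between thin_b and mark below 0.006 m and z of thin_b in the frame of mark below -0.002 m) or (horizontal distance between thin_b and mark above 0.07 m and height (world z) of thin_b below 0.01 m)) and ((horizontal distance between thin_c and mark below 0.006 m and z of thin_c in the frame of mark below -0.002 m) or (horizontal distance between thin_c and mark above 0.07 m and height (world z) of thin_c below 0.01 m)) and linear speed of each of thick_a, thick_b, thin_a, thin_b, thin_c below 0.02 m/s and angle between the z axis of each of thick_a, thick_b, thin_a, thin_b, thin_c and the z axis of mark, either way round below 0.1 rad and value of joint strap below 0.1 rad); the robot touches nothing.
It fails at once if the vblock is pushed more than 20 mm away or tipped (distance of vblock from where it was at the start of the episode above 0.02 m or angle between vblock's own z axis and vertical above 0.5 rad).
It fails at once if the tin is pushed more than 20 mm away or tipped (distance of tin from where it was at the start of the episode above 0.02 m or angle between tin's own z axis and vertical above 0.5 rad).
It fails at once if the hammer is pushed more than 20 mm away (distance of hammer from where it was at the start of the episode above 0.02 m).
It also fails if it takes over 67 s, if anything falls off the work surface, if the arm or the gripper's body presses on something with over 40 N, if the wrist force passes 120 N, or if a joint passes its speed limit or range.

## Working session

There is one attempt and no reset: what is moved stays moved. The work goes in short steps, Python scripts to look and compute and a tool call to move; the robot and the scene stay as the last step left them, time stands still between calls to the robot, and variables do not carry over. Pictures are saved under pics/ and viewed, and the job is handed in when it is done.

Besides the shell and the picture viewer there is one more tool, called after "Emit:" in YAML: its name, and indented under it one key for each argument. jog_arm: Moves the arm, as the interface text tells. Its arguments: {"type":"object","properties":{"commands":{"type":"array","items":{"type":"array","items":{"type":"number"}}},"gripper":{"type":"number"},"newtons":{"type":"number"}},"required":["commands"]}

```bash
mkdir -p pics; ls; python3 - <<'E'
from workcell import observe, grab_frame, camera_info, bot, nets
import cv2
for n in ("side","top"):
    im=grab_frame(n); cv2.imwrite(f"pics/{n}0.png",im[:,:,::-1]); 
    print(n,camera_info(n))
print(observe()); print(bot.tip_extent)
E
```

```text
pics
side {'fov_y': 43.580820756252116, 'cx': 318.9096807419222, 'cy': 240.2387347640954, 'distortion': array([-0.01613708,  0.        ,  0.        ,  0.        ,  0.        ]), 'R': array([[-0.95995477, -0.28008234,  0.00638138],
       [-0.15543966,  0.51352736, -0.84387687],
       [ 0.23307799, -0.81107554, -0.53649894]]), 't': array([0.58001472, 0.20548433, 1.40284286])}
top {'fov_y': 50.45447582567179, 'cx': 319.9668723534616, 'cy': 235.05877173717232, 'distortion': array([-0.08928457,  0.        ,  0.        ,  0.        ,  0.        ]), 'R': array([[-0.02132969, -0.99924954,  0.03233276],
       [-0.99241184,  0.01724449, -0.12174306],
       [ 0.12109413, -0.03468416, -0.99203489]]), 't': array([-0.02677051,  0.61127576,  1.06375876])}
{'clock': 0.1, 'qpos': array([ 1.19879741,  0.52194251, -0.03635066,  1.59991048,  0.02119888,
        1.02108907, -0.11278952]), 'qd': array([-0.00070992, -0.00149973,  0.00012822, -0.0008233 ,  0.00245257,
        0.00098931,  0.00046997]), 'joint_efforts': array([ 4.35847527e-03, -9.28487849e+01,  1.98402666e+00, -3.70529616e+01,
        1.80359714e-02,  5.38548455e-03, -1.14297359e-04]), 'position': array([ 0.18567797, -0.59650175,  0.24180494]), 'tool_rot': array([-1.51547249,  1.5698317 ,  1.9279374 ]), 'force': array([ 0.26605663, -0.0196592 ,  0.24693958]), 'moment': array([ 0.01513159, -0.02040674, -0.0192965 ]), 'grip_width': 0.08541311327585883}
0.011
```

View pics/side0.png

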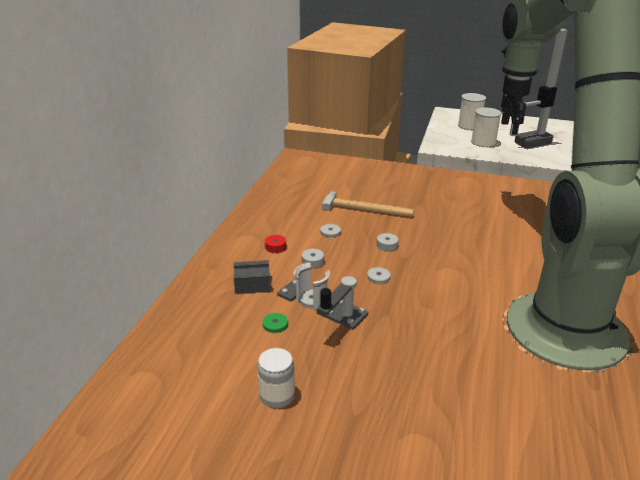

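View pics/top0.png

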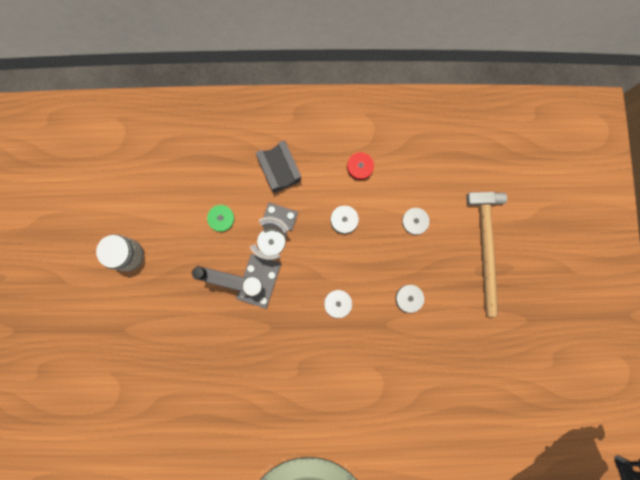

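```bash
cat > h.py <<'E'
import numpy as np, cv2
from scipy.spatial.transform import Rotation as Rn
from workcell import observe, grab_frame, camera_info, bot, nets
def K(n):
    c=camera_info(n); f=240/np.tan(np.radians(c['fov_y'])/2)
    return np.array([[f,0,c['cx']],[0,f,c['cy']],[0,0,1]]),np.array(c['distortion']),np.array(c['R']),np.array(c['t'])
def ray(n,p):
    k,d,R,t=K(n); u=cv2.undistortPoints(np.array([[p]],float),k,d)[0,0]
    return -R.T@t, R.T@np.array([u[0],u[1],1])
def atz(n,p,z):
    o,d=ray(n,p); return o+d*(z-o[2])/d[2]
def tri(p1,p2):
    o1,d1=ray('top',p1);o2,d2=ray('side',p2)
    A=np.stack([d1,-d2],1); s=np.linalg.lstsq(A,o2-o1,rcond=None)[0]
    a=o1+s[0]*d1;b=o2+s[1]*d2
    return (a+b)/2,np.linalg.norm(a-b)
def proj(n,X):
    k,d,R,t=K(n); return cv2.projectPoints(np.atleast_2d(np.array(X,float)),cv2.Rodrigues(R)[0],t,k,d)[0][:,0]
E
python3 - <<'E'
from h import *
np.set_printoptions(precision=4,suppress=True)
for c in ("top","side"):
    for n in ("thick_a","thin_a","mouth","mark","strap_knob","strap_hinge","magazine"):
        print(c,n,[(np.round(d['location'],1).tolist(),round(d['p'],2)) for d in nets.pinpoint(c,n)])
for n,z in [("thick_a",.012)]: pass
E
```

```text
top thick_a [([345.6, 218.1], 0.85), ([409.2, 298.6], 0.64), ([358.9, 163.3], 0.61)]
top thin_a [([269.0, 241.6], 0.92), ([416.8, 221.1], 0.8), ([216.9, 216.3], 0.76), ([341.6, 304.1], 0.62)]
top mouth [([265.9, 238.4], 0.85)]
top mark [([267.7, 236.1], 0.63)]
top strap_knob [([198.4, 273.5], 0.82), ([345.4, 219.1], 0.71)]
top strap_hinge [([253.8, 285.4], 0.61), ([202.8, 273.6], 0.18)]
top magazine [([272.2, 241.3], 0.65)]
side thick_a [([274.2, 246.7], 0.78), ([387.9, 244.3], 0.65), ([312.0, 260.1], 0.62)]
side thin_a [([275.9, 320.2], 0.96), ([312.9, 296.9], 0.69), ([330.6, 230.8], 0.66), ([380.2, 273.9], 0.57)]
side mouth [([311.4, 274.0], 0.81)]
side mark [([307.9, 274.9], 0.82)]
side strap_knob [([324.5, 299.0], 0.91), ([312.0, 299.4], 0.53)]
side strap_hinge [([348.7, 273.5], 0.6), ([309.5, 272.9], 0.53), ([312.9, 298.2], 0.47)]
side magazine [([388.5, 245.4], 0.67), ([310.3, 299.8], 0.65)]
```

```bash
python3 - <<'E'
import cv2
im=cv2.imread('pics/side0.png'); cv2.imwrite('pics/s_c.png',cv2.resize(im[210:350,230:420],None,fx=4,fy=4,interpolation=cv2.INTER_CUBIC))
im=cv2.imread('pics/top0.png'); cv2.imwrite('pics/t_c.png',cv2.resize(im[190:325,180:440],None,fx=3,fy=3,interpolation=cv2.INTER_CUBIC))
E
```

```text
(no output)
```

View pics/s_c.png

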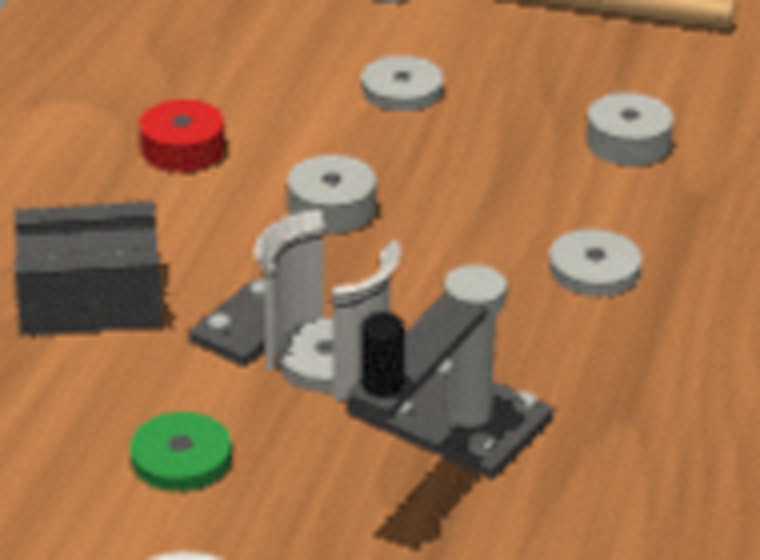

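View pics/t_c.png

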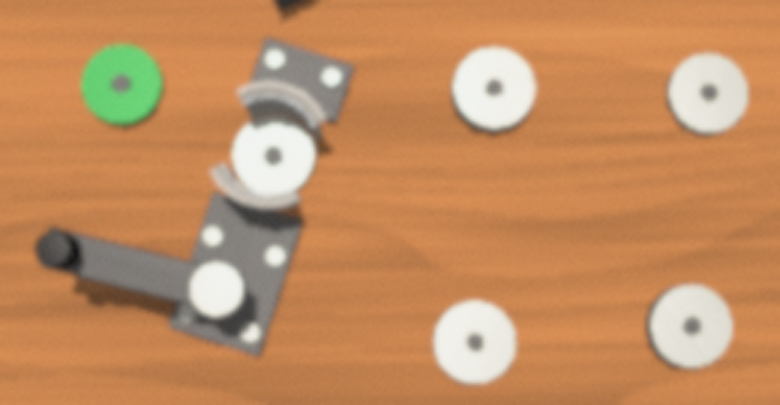

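```bash
python3 - <<'E'
from h import *
np.set_printoptions(precision=4,suppress=True)
im=cv2.imread('pics/top0.png'); cv2.imwrite('pics/t_m.png',cv2.resize(im[198:312,232:302],None,fx=5,fy=5,interpolation=cv2.INTER_CUBIC))
g=cv2.cvtColor(im,cv2.COLOR_BGR2GRAY).astype(float)
gs=cv2.cvtColor(cv2.imread('pics/side0.png'),cv2.COLOR_BGR2GRAY).astype(float)
def dim(g,p,r=4):
    x,y=int(round(p[0])),int(round(p[1])); w=g[y-r:y+r+1,x-r:x+r+1]; m=np.clip(np.percentile(w,70)-25-w,0,None)
    yy,xx=np.mgrid[y-r:y+r+1,x-r:x+r+1]; return np.array([(m*xx).sum(),(m*yy).sum()])/m.sum()
for n,pt,ps,h in [('tkL',(345,219),(313,257),.024),('tkR',(410,298),(387.5,238.7),.024),('tnR',(416,221),(330.5,229),.012),('tnL',(338,303),(379,274),.012),('in',(271,242),(311.5,297),.012)]:
    a=dim(g,pt);b=dim(gs,ps,3)
    print(n,a,b,atz('top',a,h),atz('side',b,h),tri(a,b))
E
```

```text
tkL [344.2911 218.7958] [312.4734 254.5043] [ 0.6475 -0.0934  0.024 ] [ 0.6486 -0.0897  0.024 ] (array([ 0.6488, -0.0935,  0.0214]), np.float64(0.0018091803580079383))
tkR [410.2721 298.2721] [387.0662 238.1461] [ 0.4702 -0.2329  0.024 ] [ 0.4718 -0.2293  0.024 ] (array([ 0.4713, -0.2332,  0.0217]), np.float64(0.002232865090702182))
tnR [415.9495 220.373 ] [330.1114 228.525 ] [ 0.6432 -0.2555  0.012 ] [ 0.6438 -0.2521  0.012 ] (array([ 0.6442, -0.256 ,  0.0096]), np.float64(0.001240704084381277))
tnL [337.9968 303.6391] [378.4096 273.0979] [ 0.4623 -0.0757  0.012 ] [ 0.4641 -0.0732  0.012 ] (array([ 0.4634, -0.0756,  0.0105]), np.float64(0.002288538702834372))
in [270.6832 241.5297] [311.1439 296.27  ] [0.6013 0.0695 0.012 ] [0.6035 0.0712 0.012 ] (array([0.6026, 0.0698, 0.011 ]), np.float64(0.0024261634824515165))
```

View pics/t_m.png

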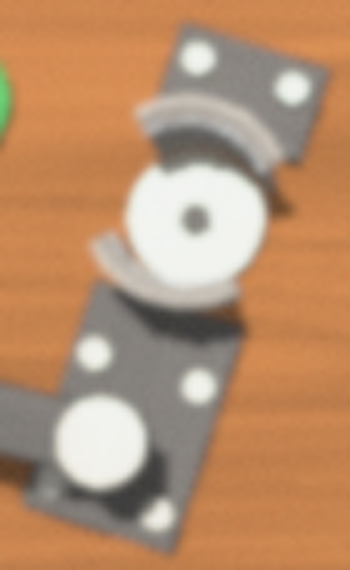

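```bash
python3 - <<'E'
from h import *
from scipy.optimize import least_squares
np.set_printoptions(precision=4,suppress=True)
for c in('top','side'): print(ray(c,(320,240))[0])
c=np.array([(185,22),(330,70),(25,505),(178,553)],float); c=(c+.5)/5-.5+np.array([232,198])
M=np.array([(.083,.035),(.083,-.035),(-.143,.035),(-.143,-.035)])
W=np.array([atz('top',p,.01)[:2] for p in c]); print(W)
def f(v):
    R=np.array([[np.cos(v[2]),-np.sin(v[2])],[np.sin(v[2]),np.cos(v[2])]]); return (M@R.T+v[:2]-W).ravel()
s=least_squares(f,[.6,.07,-.35]); v=s.x; print(v,s.fun)
cs,sn=np.cos(v[2]),np.sin(v[2])
def w(x,y,z): return [v[0]+cs*x-sn*y,v[1]+sn*x+cs*y,z]
# overlay
t=cv2.imread('pics/top0.png');sd=cv2.imread('pics/side0.png')
def draw(n,im,box,name,sc):
    x0,y0,x1,y1=box; o=cv2.resize(im[y0:y1,x0:x1],None,fx=sc,fy=sc,interpolation=cv2.INTER_CUBIC)
    def pl(P,col,closed=True):
        q=((proj(n,P)+.5-np.array([x0,y0]))*sc-.5)
        cv2.polylines(o,[np.round(q).astype(int).reshape(-1,1,2)],closed,col,1)
    th=np.linspace(0,2*np.pi,60)
    pl([w(.083,.035,.01),w(.083,-.035,.01),w(-.143,-.035,.01),w(-.143,.035,.01)],(255,0,0))
    pl([w(.033*np.cos(a),.033*np.sin(a),.0) for a in th],(0,255,0))
    pl([w(.0425*np.cos(a),.0425*np.sin(a),.086) for a in th],(0,0,255))
    pl([w(-.105+.018*np.cos(a),.018*np.sin(a),.106) for a in th],(0,255,255))
    cv2.imwrite(name,o)
draw('top',t,(180,195,310,315),'pics/ov_t.png',6)
draw('side',sd,(270,250,380,350),'pics/ov_s.png',6)
k=nets.silhouettes('side','strap_knob')
print(tri((198.4,273.5),(324.5,299)))
E
```

```text
[ 0.4773 -0.0004  1.1306]
[0.2618 1.1947 0.9223]
[[0.6903 0.0735]
 [0.6675 0.0091]
 [0.4776 0.1453]
 [0.4556 0.0788]]
[ 0.6012  0.0672 -0.3223] [ 0.0007  0.0006  0.0013 -0.0015 -0.001   0.0004 -0.0011  0.0005]
(array([0.5301, 0.2066, 0.1211]), np.float64(0.0039994615041905384))
```

View pics/ov_t.png

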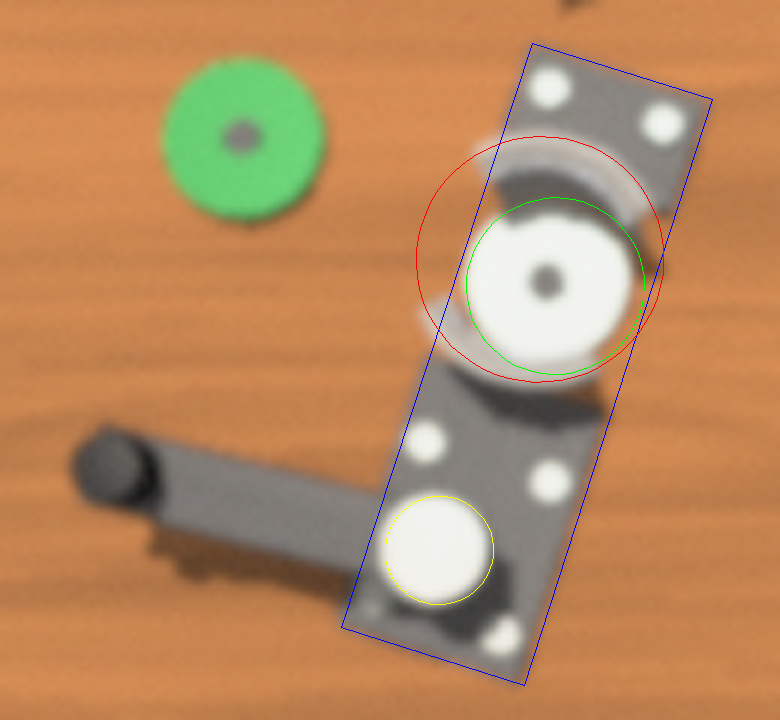

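View pics/ov_s.png

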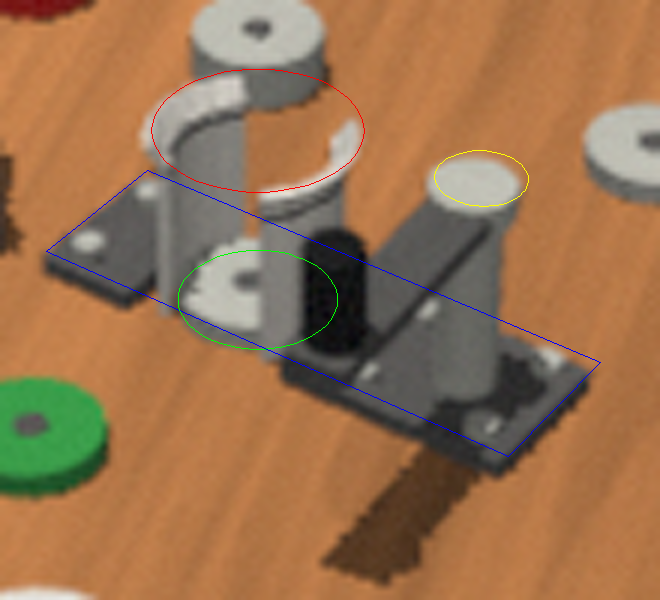

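```bash
cat >> h.py <<'E'
np.set_printoptions(precision=4,suppress=True)
YAW=-0.322
BORE=np.array([.602,.070])
D={'tkL':(.648,-.0915),'tkR':(.471,-.231),'tnL':(.463,-.0745),'bore':tuple(BORE)}
def Rtool():
    r,p,y=observe()['tool_rot']; return Rn.from_euler('xyz',[r,p,y]).as_matrix()
def goal(sgn=1,yaw=YAW):
    x=np.array([0,0,-1.]); y=sgn*np.array([-np.sin(yaw),np.cos(yaw),0]); return np.stack([x,y,np.cross(x,y)],1)
def delta(tgt,sgn=1,yaw=YAW):
    s=observe(); R=Rtool(); d=np.array(tgt)-s['position']
    print('t',s['clock'],'pos',s['position'],'grip',s['grip_width'],'F',s['force'])
    print('R',R.tolist()); print('dworld mm',d*1000,'in goal tool axes mm',goal(sgn,yaw).T@d*1000,'in current',R.T@d*1000)
    for g in (1,-1): print('rotvec to goal',g,Rn.from_matrix(R.T@goal(g,yaw)).as_rotvec())
    print('q',s['qpos'])
E
python3 -c "
from h import *
delta((*D['tkL'],.12))
for g in (1,-1): print(goal(g).tolist())"
```

```text
t 0.85 pos [ 0.1857 -0.5968  0.2423] grip 0.08552051531787193 F [ 0.3026  0.5839 -0.2063]
R [[-2.876327320624171e-05, 0.2971126932865793, -0.9548424198058386], [3.3406185122375476e-05, -0.9548424193825451, -0.2971126941611796], [-0.9999999990283505, -4.044357623392281e-05, 1.753899174348518e-05]]
dworld mm [ 462.2984  505.2568 -122.2922] in goal tool axes mm [122.2922 625.5898 278.6425] in current [ 122.2958 -345.0809 -591.5425]
rotvec to goal 1 [-2.5179 -0.      0.    ]
rotvec to goal -1 [0.6237 0.     0.    ]
q [ 1.1988  0.5214 -0.0362  1.5995  0.0212  1.0211 -0.1128]
[[0.0, 0.31646440105372414, 0.9486043869104273], [0.0, 0.9486043869104273, -0.31646440105372414], [-1.0, 0.0, 0.0]]
[[0.0, -0.31646440105372414, -0.9486043869104273], [0.0, -0.9486043869104273, 0.31646440105372414], [-1.0, -0.0, 0.0]]
```

Emit:
jog_arm:
  commands:
    - [0, -25, -43, 0.125, 0, 0]
    - [0, -30, -40, 0.125, 0, 0]
    - [0, -35, -36, 0.125, 0, 0]
    - [0, -39, -31, 0.125, 0, 0]
    - [0, -42, -26, 0.125, 0, 0]
    - [0, -45, -20, 0, 0, 0]
    - [0, -45, -20, 0, 0, 0]
    - [0, -45, -20, 0, 0, 0]
    - [0, -45, -20, 0, 0, 0]
    - [0, -45, -20, 0, 0, 0]
    - [0, -45, -20, 0, 0, 0]
  gripper: 0
  newtons: 60

```text
clock: 1.95
position: [0.5614, -0.2017, 0.2423]
tool_rot: [2.242, 1.567, -1.257]
force: [0.4, -0.8, 0.6]
grip_width: 0.0853
```

```bash
python3 -c "
from h import *
delta((*D['tkL'],.07),-1)"
```

```text
t 1.95 pos [ 0.5614 -0.2017  0.2423] grip 0.08533531343628176 F [ 0.4384 -0.8364  0.5568]
R [[0.0012241864261631832, -0.35015598217928934, -0.9366906050087463], [-0.003776937599031166, -0.936686244791885, 0.3501494160498483], [-0.9999921180239207, 0.0031091738024595916, -0.0024691958810665812]]
dworld mm [  86.5587  110.2268 -172.2553] in goal tool axes mm [ 172.2553 -131.9543  -47.2271] in current [ 171.9436 -134.0925  -42.0575]
rotvec to goal 1 [ 3.1059 -0.0049  0.0037]
rotvec to goal -1 [-0.0357 -0.0024 -0.0032]
q [ 0.2446  0.4747 -0.0011  1.6811  0.0047  0.9837 -1.6875]
```

Emit:
jog_arm:
  commands:
    - [22, -43, -12, -0.036, -0.0024, -0.0032]
    - [30, -38, -13, 0, 0, 0]
    - [35, -30, -12, 0, 0, 0]
    - [40, -15, -8, 0, 0, 0]
    - [25, -8, -2, 0, 0, 0]
    - [20, 0, 0, 0, 0, 0]
    - [0, 0, 0, 0, 0, 0]

```text
clock: 2.65
position: [0.6568, -0.0781, 0.0659]
tool_rot: [-2.312, 1.565, 0.519]
force: [-1.1, -0.2, 0.0]
grip_width: 0.0855
```

```bash
python3 -c "
from h import *
delta((*D['tkL'],.02),-1)
t=grab_frame('top')[:,:,::-1];s=grab_frame('side')[:,:,::-1]
a=cv2.resize(t[150:300,250:420],None,fx=3.4,fy=3.4,interpolation=cv2.INTER_CUBIC);b=cv2.resize(s[180:330,230:400],None,fx=2,fy=2)
cv2.imwrite('pics/a1.png',a);cv2.imwrite('pics/b1.png',b)"
```

```text
t 2.65 pos [ 0.6568 -0.0781  0.0659] grip 0.08548163868873283 F [-1.1116 -0.1535  0.0304]
R [[0.005090638426642903, -0.30501796369208756, -0.9523329917762701], [0.0029094229141276573, -0.9523367832053267, 0.3050347301741838], [-0.999982810181613, -0.004323560947038979, -0.003960575970904177]]
dworld mm [ -8.7762 -13.4058 -45.8863] in goal tool axes mm [45.8863 15.4942  4.0826] in current [45.8019 15.6421  4.4503]
rotvec to goal 1 [-3.1295 -0.0068 -0.0062]
rotvec to goal -1 [ 0.012  -0.0039  0.0043]
q [ 0.0491  0.7856 -0.0294  1.6184  0.0265  0.7329 -1.8721]
```

View pics/a1.png

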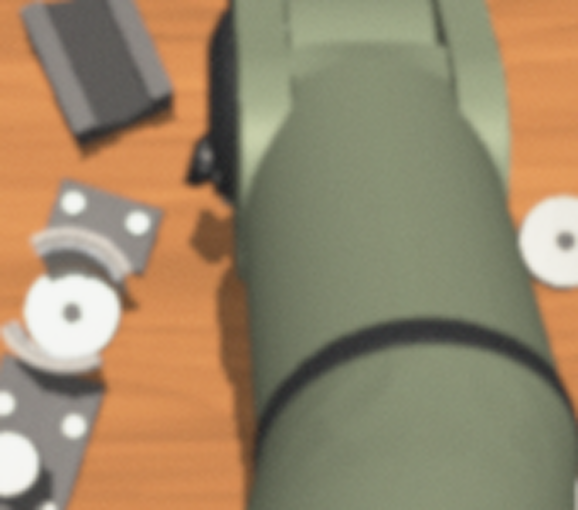

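View pics/b1.png

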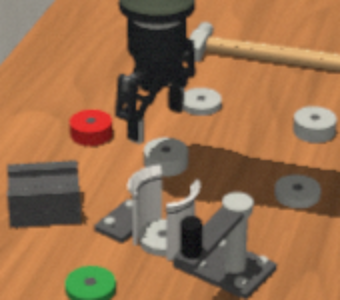

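Emit:
jog_arm:
  commands:
    - [5, 15.6, 4.4, 0.012, -0.004, 0.004]
    - [22, 0, 0, 0, 0, 0]
    - [15, 0, 0, 0, 0, 0]
    - [0, 0, 0, 0, 0, 0]

```text
clock: 3.15
position: [0.6508, -0.0971, 0.0313]
tool_rot: [-3.037, 1.559, -0.223]
force: [-0.7, 0.4, 1.2]
grip_width: 0.0854
```

```bash
python3 -c "
from h import *
delta((*D['tkL'],.014),-1)
s=grab_frame('side')[:,:,::-1]
b=cv2.resize(s[200:300,260:380],None,fx=5,fy=5,interpolation=cv2.INTER_CUBIC)
cv2.imwrite('pics/b2.png',b)"
```

```text
t 3.15 pos [ 0.6508 -0.0971  0.0313] grip 0.08537093043267352 F [-0.6742  0.438   1.2103]
R [[0.011045895508306949, -0.32165557568221126, -0.9467923102903639], [-0.002505494162172578, -0.9468560062451582, 0.32164798450553406], [-0.9999358532883111, -0.0011807074210832824, -0.01126477867349893]]
dworld mm [ -2.7565   5.642  -17.2889] in goal tool axes mm [17.2889 -4.4797  4.4003] in current [17.2432 -4.4352  4.6193]
rotvec to goal 1 [3.1361 0.0018 0.0177]
rotvec to goal -1 [-0.0055 -0.0113  0.0011]
q [ 0.0721  0.8288 -0.023   1.642   0.0307  0.6599 -1.8658]
```

View pics/b2.png

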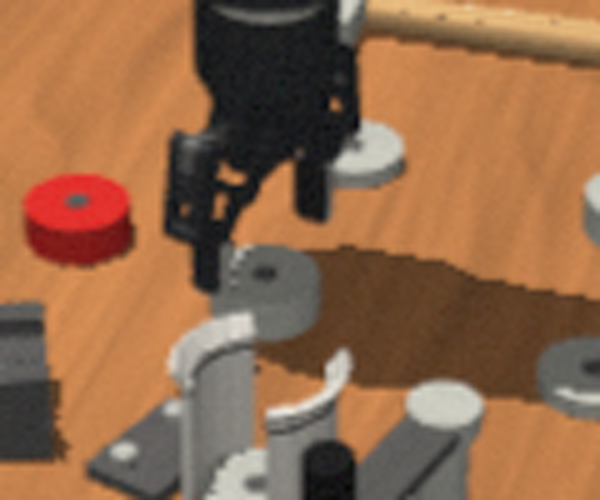

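```bash
python3 -c "
from h import *
R=Rtool(); p=observe()['position']
for dz in (.011,0,-.005):
  for y in (-.048,-.0427,0,.0427,.048):
    X=p+R@np.array([dz,y,0]); print(dz,y,X,(proj('side',X)[0]-[260,200])*5)
print((proj('side',[.648,-.0915,.024])-[260,200])*5)
"
```

```text
0.011 -0.048 [ 0.6668 -0.0517  0.0213] [208.6169 309.5382]
0.011 -0.0427 [ 0.6651 -0.0567  0.0213] [214.5486 304.9426]
0.011 0 [ 0.6514 -0.0971  0.0212] [261.3583 268.6759]
0.011 0.0427 [ 0.6376 -0.1376  0.0211] [306.4906 233.7084]
0.011 0.048 [ 0.6359 -0.1426  0.0211] [311.9798 229.4554]
0 -0.048 [ 0.6667 -0.0517  0.0323] [208.6518 292.411 ]
0 -0.0427 [ 0.665  -0.0567  0.0323] [214.6058 287.8377]
0 0 [ 0.6512 -0.0971  0.0322] [261.5873 251.7503]
0 0.0427 [ 0.6375 -0.1375  0.0321] [306.8788 216.9606]
0 0.048 [ 0.6358 -0.1426  0.0321] [312.387  212.7296]
-0.005 -0.048 [ 0.6666 -0.0516  0.0373] [208.6679 284.5831]
-0.005 -0.0427 [ 0.6649 -0.0567  0.0373] [214.6319 280.0201]
-0.005 0 [ 0.6512 -0.0971  0.0372] [261.6919 244.0154]
-0.005 0.0427 [ 0.6375 -0.1375  0.0371] [307.0563 209.3078]
-0.005 0.048 [ 0.6357 -0.1425  0.0371] [312.5731 205.087 ]
[[264.3403 270.9166]]
```

Emit:
jog_arm:
  commands:
    - [8, -4.4, 4.6, -0.005, -0.011, 0.001]
    - [10, 0, 0, 0, 0, 0]
    - [2, 0, 0, 0, 0, 0]

```text
clock: 3.5
position: [0.6493, -0.0913, 0.0131]
tool_rot: [-2.797, 1.568, 0.023]
force: [-0.2, 0.1, -0.2]
grip_width: 0.0854
```

```bash
python3 -c "
from h import *
delta((*D['tkL'],.014),-1)"
```

```text
t 3.5 pos [ 0.6493 -0.0913  0.0131] grip 0.08541198088513877 F [-0.2388  0.0938 -0.192 ]
R [[0.003253138994141553, -0.3168229416232903, -0.9484791198270262], [7.35355819318495e-05, -0.9484840603468809, 0.31682484413380935], [-0.9999947058255874, -0.0011004222187911972, -0.003062252722654573]]
dworld mm [-1.2986 -0.2101  0.9032] in goal tool axes mm [-0.9032  0.6102  1.1654] in current [-0.9075  0.6097  1.1623]
rotvec to goal 1 [3.1412 0.0017 0.0048]
rotvec to goal -1 [-0.0004 -0.0031  0.0011]
q [ 0.0656  0.8563 -0.0251  1.6427  0.0314  0.6397 -1.8691]
```

Good. Close.

Emit:
jog_arm:
  commands:
    - [0, 0, 1, 0, 0, 0]
    - [0, 0, 0, 0, 0, 0]
    - [0, 0, 0, 0, 0, 0]
    - [0, 0, 0, 0, 0, 0]
    - [0, 0, 0, 0, 0, 0]
  gripper: 255
  newtons: 60

```text
clock: 4.0
position: [0.6479, -0.0913, 0.0135]
tool_rot: [-3.103, 1.568, -0.283]
force: [-0.1, -0.6, -3.2]
grip_width: 0.0569
```

```bash
python3 -c "
from h import *
delta((*BORE,.14),-1)"
```

```text
t 4.0 pos [ 0.6479 -0.0913  0.0135] grip 0.056913117147351595 F [-0.144  -0.646  -3.2442]
R [[0.002485202155376757, -0.31661106431306335, -0.9485521903009851], [-0.0007233491125104852, -0.9485554405583422, 0.31661025402414067], [-0.9999966502625438, -0.00010070610069107255, -0.00258637235775175]]
dworld mm [-45.938  161.3348 126.5349] in goal tool axes mm [-126.5349 -138.5052   94.6337] in current [-126.7653 -138.5033   94.3276]
rotvec to goal 1 [3.1414 0.0002 0.0041]
rotvec to goal -1 [-0.0002 -0.0026  0.0001]
q [ 0.065   0.8545 -0.0245  1.646   0.032   0.639  -1.8696]
```

Emit:
jog_arm:
  commands:
    - [-10, 0, 0, 0, 0, 0]
    - [-30, 0, 0, 0, 0, 0]
    - [-40, 0, 0, 0, 0, 0]
    - [-40, -18, 12, 0, 0, 0]
    - [-7, -38, 25, 0, 0, 0]
    - [0, -40, 28, 0, 0, 0]
    - [0, -30, 20, 0, 0, 0]
    - [0, -5, 3, 0, 0, 0]
    - [0, 0, 0, 0, 0, 0]

```text
clock: 4.9
position: [0.6033, 0.0651, 0.1495]
tool_rot: [-2.649, 1.568, 0.168]
force: [0.4, -0.4, -6.1]
grip_width: 0.0569
```

```bash
python3 -c "
from h import *
delta((*BORE,.14),-1)
s=grab_frame('side')[:,:,::-1];t=grab_frame('top')[:,:,::-1]
b=cv2.resize(s[200:330,250:400],None,fx=5,fy=5,interpolation=cv2.INTER_CUBIC)
cv2.imwrite('pics/b3.png',b);cv2.imwrite('pics/t3.png',t)
p=observe()['position'];
for h in (.012,0,-.012): 
  for k in [(0,0,0),(-.03,0,0),(.03,0,0)]: print(h,k,(proj('side',p+np.array([0,0,-.002+h])+np.array(k))[0]-[250,200])*5)
"
```

```text
t 4.9 pos [0.6033 0.0651 0.1495] grip 0.05688182596413027 F [ 0.4073 -0.3572 -6.0584]
R [[0.003241050344642891, -0.31905889714782876, -0.9477293473051653], [0.0005488224402432074, -0.9477336147432243, 0.3190622106732025], [-0.999994597178701, -0.001554231820943025, -0.0028965456761792536]]
dworld mm [-1.3351  4.8547 -9.5488] in goal tool axes mm [ 9.5488 -4.1827  2.8029] in current [ 9.5471 -4.1602  2.842 ]
rotvec to goal 1 [3.1388 0.0024 0.0045]
rotvec to goal -1 [-0.0027 -0.0029  0.0016]
q [-0.1892  0.5998 -0.0233  1.7339  0.0184  0.8048 -2.1167]
0.012 (0, 0, 0) [309.7463 222.378 ]
0.012 (-0.03, 0, 0) [371.3378 232.4851]
0.012 (0.03, 0, 0) [248.7654 212.3707]
0 (0, 0, 0) [309.7423 243.7936]
0 (-0.03, 0, 0) [371.0516 253.9609]
0 (0.03, 0, 0) [249.038 233.726]
-0.012 (0, 0, 0) [309.7383 265.0148]
-0.012 (-0.03, 0, 0) [370.7679 275.2407]
-0.012 (0.03, 0, 0) [249.3082 254.8884]
```

View pics/b3.png

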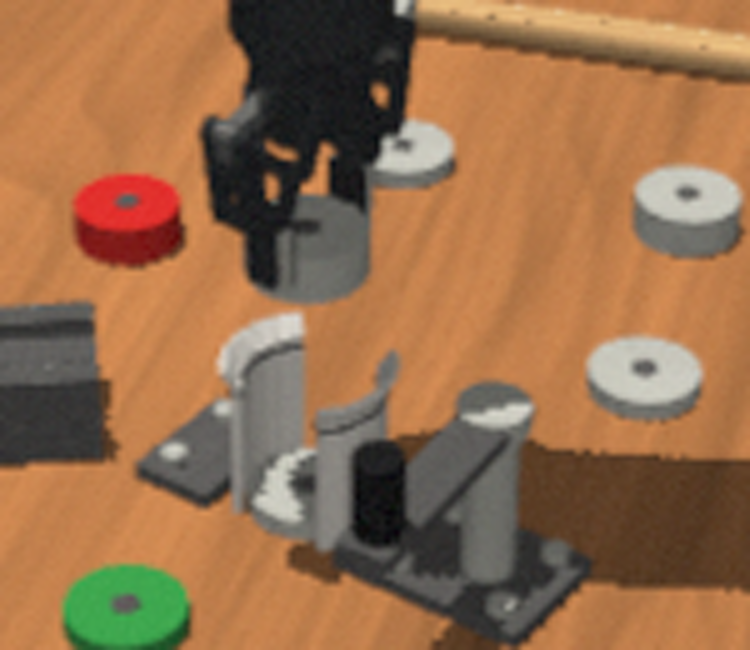

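View pics/t3.png

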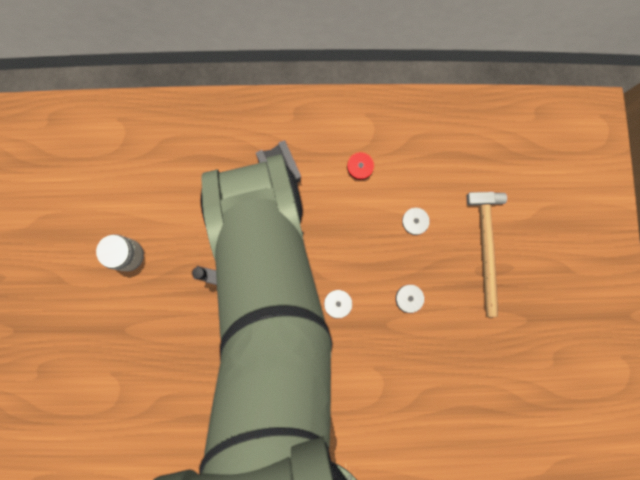

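Emit:
jog_arm:
  commands:
    - [15, -4.2, 2.8, -0.003, -0.003, 0.002]
    - [17, 0, 0, 0, 0, 0]
    - [0, 0, 0, 0, 0, 0]

```text
clock: 5.3
position: [0.6028, 0.065, 0.1146]
tool_rot: [1.515, 1.568, -1.955]
force: [-0.6, -0.4, -6.0]
grip_width: 0.0569
```

```bash
python3 -c "
from h import *
delta((*BORE,.030),-1)"
```

```text
t 5.3 pos [0.6028 0.065  0.1146] grip 0.05693415389669581 F [-0.5954 -0.437  -5.973 ]
R [[-0.0008879130261812088, -0.3221496882693117, -0.9466883277818754], [-0.002198431107115789, -0.9466857843951341, 0.3221508847183837], [-0.9999971892516126, 0.002367271035476376, 0.00013235074382609256]]
dworld mm [ -0.8267   4.9931 -84.5955] in goal tool axes mm [84.5955 -4.4749  2.3644] in current [84.585  -4.6608  2.38  ]
rotvec to goal 1 [ 3.1356 -0.0037 -0.0002]
rotvec to goal -1 [-0.006   0.0001 -0.0024]
q [-0.1909  0.6489 -0.0223  1.752   0.0228  0.7423 -2.1243]
```

Emit:
jog_arm:
  commands:
    - [0, -4.5, 2.4, -0.006, 0, -0.002]
    - [0, 0, 0, 0, 0, 0]

```text
clock: 5.5
position: [0.6018, 0.0693, 0.1138]
tool_rot: [0.661, 1.569, -2.804]
force: [-0.4, 1.6, -6.0]
grip_width: 0.0563
```

```bash
python3 -c "
from h import *
delta((*BORE,.030),-1)"
```

```text
t 5.5 pos [0.6018 0.0693 0.1138] grip 0.05631303524293016 F [-0.3638  1.5623 -6.0008]
R [[-0.0017894335270537375, -0.3175820250494765, -0.9482291154004532], [-0.0006286503109823038, -0.9482300889236087, 0.3175835374491436], [-0.9999982013616018, 0.0011643991578307866, 0.0014971466736712936]]
dworld mm [  0.1873   0.7493 -83.8206] in goal tool axes mm [83.8206 -0.7701  0.0595] in current [83.8196 -0.8676 -0.0651]
rotvec to goal 1 [ 3.1404 -0.0018 -0.0024]
rotvec to goal -1 [-0.0012  0.0015 -0.0012]
q [-0.1955  0.6495 -0.0247  1.7531  0.0225  0.7411 -2.1258]
```

Descend in steps.

Emit:
jog_arm:
  commands:
    - [20, -0.7, 0, 0, 0.0015, 0]
    - [22, 0, 0, 0, 0, 0]
    - [20, 0, 0, 0, 0, 0]
    - [0, 0, 0, 0, 0, 0]

```text
clock: 5.9
position: [0.6035, 0.0695, 0.0525]
tool_rot: [-3.038, 1.568, -0.221]
force: [-0.2, 0.1, -5.4]
grip_width: 0.0565
```

```bash
python3 -c "
from h import *
delta((*BORE,.031),-1)
s=grab_frame('side')[:,:,::-1]
b=cv2.resize(s[220:330,260:370],None,fx=5,fy=5,interpolation=cv2.INTER_CUBIC)
cv2.imwrite('pics/b4.png',b)"
```

```text
t 5.9 pos [0.6035 0.0695 0.0525] grip 0.056549153653743814 F [-0.1984  0.1197 -5.4079]
R [[0.002994689680773462, -0.3183277733714197, -0.9479759809900828], [-0.0006716599310460925, -0.9479806582844638, 0.3183272221967388], [-0.9999952903422361, -0.0003165737653967049, -0.0030527159052499957]]
dworld mm [ -1.4634   0.4674 -21.526 ] in goal tool axes mm [21.526   0.0197  1.5361] in current [21.5212  0.0296  1.6018]
rotvec to goal 1 [3.1396 0.0005 0.0048]
rotvec to goal -1 [-0.002  -0.0031  0.0003]
q [-0.1969  0.7413 -0.0235  1.7751  0.0294  0.6228 -2.1328]
```

View pics/b4.png

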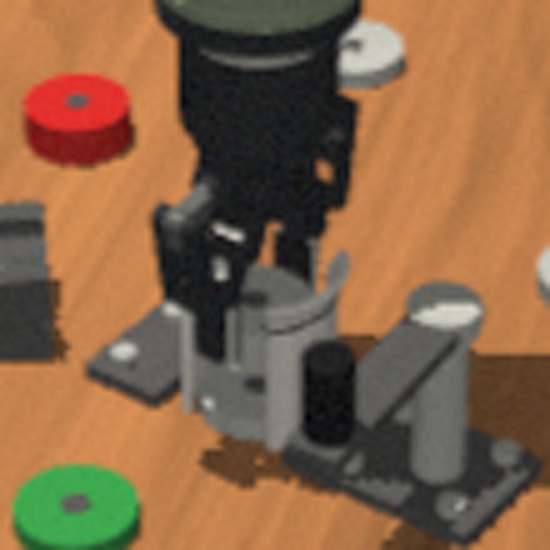

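Emit:
jog_arm:
  commands:
    - [12, 0, 1.5, -0.002, -0.003, 0]
    - [8, 0, 0, 0, 0, 0]
    - [0, 0, 0, 0, 0, 0]

```text
clock: 6.25
position: [0.6045, 0.0702, 0.0359]
tool_rot: [-2.609, 1.565, 0.211]
force: [-3.0, -1.2, -6.8]
grip_width: 0.0566
```

Emit:
jog_arm:
  commands:
    - [3, 0, 2.5, 0, -0.004, 0]
    - [0, 0, 0, 0, 0, 0]

```text
clock: 6.45
position: [0.6027, 0.0711, 0.0336]
tool_rot: [-2.015, 1.567, 0.804]
force: [-0.6, 0.0, -5.4]
grip_width: 0.0572
```

Emit:
jog_arm:
  commands:
    - [5, 0, 0, 0, -0.002, 0]
    - [0, 0, 0, 0, 0, 0]

```text
clock: 6.65
position: [0.6033, 0.0713, 0.0289]
tool_rot: [-1.753, 1.566, 1.066]
force: [-0.6, -0.6, -6.2]
grip_width: 0.057
```

Emit:
jog_arm:
  commands:
    - [0, 0, 0, 0, 0, 0]
    - [0, 0, 0, 0, 0, 0]
    - [0, 0, 0, 0, 0, 0]
  gripper: 25

```text
clock: 6.95
position: [0.6043, 0.0715, 0.0298]
tool_rot: [-2.038, 1.565, 0.781]
force: [-0.2, 0.8, 0.2]
grip_width: 0.0771
```

```bash
python3 -c "
from h import *
delta((*D['tkR'],.12),-1)
s=grab_frame('side')[:,:,::-1]
b=cv2.resize(s[220:330,260:370],None,fx=5,fy=5,interpolation=cv2.INTER_CUBIC)
cv2.imwrite('pics/b5.png',b)"
```

```text
t 6.95 pos [0.6043 0.0715 0.0298] grip 0.07705039466100386 F [-0.2063  0.8099  0.158 ]
R [[0.004247092064866691, -0.3169150204437139, -0.9484444274843692], [0.004209340040272458, -0.94843891299363, 0.31693202705925255], [-0.9999821216728916, -0.005338364601808754, -0.0026941042964685868]]
dworld mm [-133.3186 -302.4605   90.1582] in goal tool axes mm [-90.1582 329.106   30.7486] in current [-91.996  328.6347  30.343 ]
rotvec to goal 1 [3.1411 0.0084 0.0042]
rotvec to goal -1 [-0.0005 -0.0027  0.0053]
q [-0.1947  0.7777 -0.0274  1.7775  0.0292  0.5818 -2.1318]
```

View pics/b5.png

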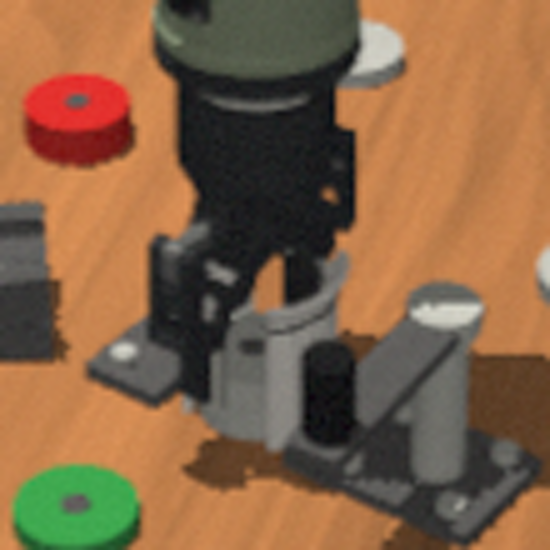

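Emit:
jog_arm:
  commands:
    - [-20, 0, 0, 0, -0.002, 0.004]
    - [-35, 0, 0, 0, 0, 0]
    - [-40, 8, 0, 0, 0, 0]
    - [-12, 40, 4, 0, 0, 0]
    - [0, 49, 5, 0, 0, 0]
    - [0, 49, 5, 0, 0, 0]
    - [0, 49, 5, 0, 0, 0]
    - [0, 49, 5, 0, 0, 0]
    - [0, 45, 5, 0, 0, 0]
    - [0, 20, 2, 0, 0, 0]
    - [0, 0, 0, 0, 0, 0]
  gripper: 0

```text
clock: 8.1
position: [0.4742, -0.2206, 0.1429]
tool_rot: [-2.858, 1.563, -0.036]
force: [0.4, 1.1, -0.1]
grip_width: 0.0854
```

```bash
python3 -c "
from h import *
delta((*D['tkR'],.014),-1)
t=grab_frame('top')[:,:,::-1]
b=cv2.resize(t[190:320,190:320],None,fx=5,fy=5,interpolation=cv2.INTER_CUBIC)
cv2.imwrite('pics/t6.png',b)"
```

```text
t 8.1 pos [ 0.4742 -0.2206  0.1429] grip 0.08544214541549308 F [ 0.4371  1.0535 -0.0602]
R [[0.00814899807166075, -0.3143285089780052, -0.9492792962422029], [-0.0002971883545202503, -0.9493115361756082, 0.31433663318644356], [-0.9999667522020469, -0.002279413865658275, -0.007829352650062295]]
dworld mm [  -3.1843  -10.3548 -128.8773] in goal tool axes mm [128.8773  10.8303  -0.2563] in current [128.8501  11.1246   0.7769]
rotvec to goal 1 [-3.1393 -0.0036 -0.0123]
rotvec to goal -1 [ 0.0022 -0.0078  0.0023]
q [ 0.3481  0.4954 -0.0325  1.9623  0.0211  0.6763 -1.5875]
```

View pics/t6.png

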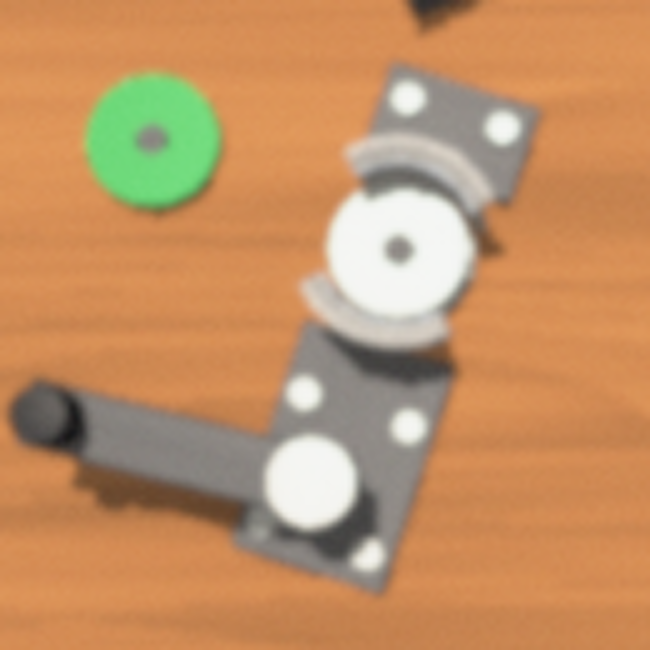

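Emit:
jog_arm:
  commands:
    - [20, 11, 1, 0.002, -0.008, 0.002]
    - [35, 0, 0, 0, 0, 0]
    - [35, 0, 0, 0, 0, 0]
    - [0, 0, 0, 0, 0, 0]

```text
clock: 8.55
position: [0.4746, -0.2263, 0.0521]
tool_rot: [-2.701, 1.565, 0.125]
force: [0.4, 0.4, 1.5]
grip_width: 0.0855
```

```bash
python3 -c "
from h import *
delta((*D['tkR'],.014),-1)"
```

```text
t 8.55 pos [ 0.4746 -0.2263  0.0521] grip 0.08548013030886904 F [0.3956 0.3649 1.5106]
R [[0.0056116126675367795, -0.3111401800283393, -0.9503474618134163], [0.000703043014398802, -0.9503609630556188, 0.311148751613304], [-0.9999840076390173, -0.0024141814203209877, -0.005114312688947699]]
dworld mm [ -3.595   -4.7364 -38.0892] in goal tool axes mm [38.0892  5.6307  1.9113] in current [38.0651  5.7118  2.1376]
rotvec to goal 1 [-3.136  -0.0038 -0.008 ]
rotvec to goal -1 [ 0.0056 -0.0051  0.0024]
q [ 0.3557  0.655  -0.03    1.9949  0.0337  0.4871 -1.5849]
```

Emit:
jog_arm:
  commands:
    - [15, 6, 2, 0.006, -0.005, 0.002]
    - [18, 0, 0, 0, 0, 0]
    - [5, 0, 0, 0, 0, 0]
    - [0, 0, 0, 0, 0, 0]

```text
clock: 8.95
position: [0.4747, -0.2283, 0.0174]
tool_rot: [-2.619, 1.568, 0.205]
force: [-0.5, -0.6, -0.2]
grip_width: 0.0853
```

```bash
python3 -c "
from h import *
delta((*D['tkR'],.014),-1)
s=grab_frame('side')[:,:,::-1]
b=cv2.resize(s[180:290,330:440],None,fx=5,fy=5,interpolation=cv2.INTER_CUBIC)
cv2.imwrite('pics/b7.png',b)"
```

```text
t 8.95 pos [ 0.4747 -0.2283  0.0174] grip 0.08533271643190771 F [-0.5474 -0.6364 -0.1708]
R [[0.003164574203012761, -0.31228911488670064, -0.9499818388755624], [0.0006572178116237282, -0.9499857410436785, 0.31229258697324436], [-0.9999947767537899, -0.0016126180497557374, -0.002801058400657074]]
dworld mm [-3.6923 -2.7098 -3.4243] in goal tool axes mm [3.4243 3.739  2.645 ] in current [3.4109 3.7328 2.6709]
rotvec to goal 1 [-3.1372 -0.0025 -0.0044]
rotvec to goal -1 [ 0.0044 -0.0028  0.0016]
q [ 0.3561  0.7209 -0.0264  1.9961  0.0384  0.4222 -1.5872]
```

View pics/b7.png

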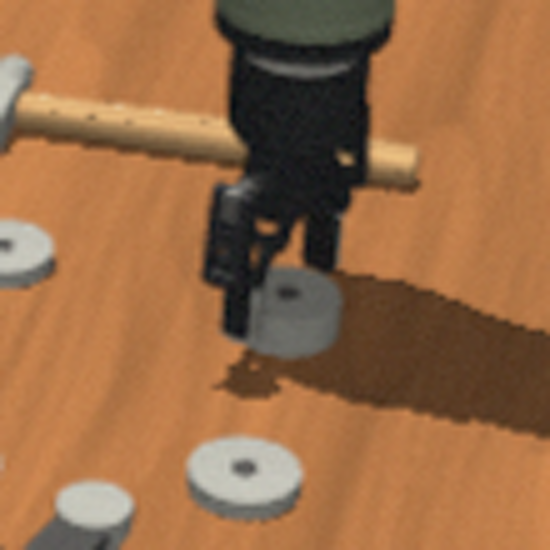

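Emit:
jog_arm:
  commands:
    - [3.5, 3.7, 2.7, 0.004, -0.003, 0]
    - [0, 0, 0, 0, 0, 0]

```text
clock: 9.2
position: [0.472, -0.2312, 0.0161]
tool_rot: [-2.579, 1.568, 0.241]
force: [0.4, -0.3, 0.8]
grip_width: 0.0848
```

Emit:
jog_arm:
  commands:
    - [0, 0, 0, 0, 0, 0]
    - [0, 0, 0, 0, 0, 0]
    - [0, 0, 0, 0, 0, 0]
    - [0, 0, 0, 0, 0, 0]
    - [0, 0, 0, 0, 0, 0]
  gripper: 255

```text
clock: 9.7
position: [0.4722, -0.2317, 0.0178]
tool_rot: [-2.808, 1.567, 0.012]
force: [-1.1, 0.1, -4.3]
grip_width: 0.0571
```

```bash
python3 -c "
from h import *
delta((*BORE,.14),-1)"
```

```text
t 9.7 pos [ 0.4722 -0.2317  0.0178] grip 0.057122669481871516 F [-1.0596  0.0549 -4.3409]
R [[0.004002145330879123, -0.3165357176527039, -0.9485721492236837], [4.6503098962535905e-05, -0.9485796860965482, 0.3165384288872932], [-0.9999919903030287, -0.0013109443397435194, -0.0037816338698749476]]
dworld mm [129.8424 301.7124 122.1501] in goal tool axes mm [-122.1501 -327.2962  -27.6878] in current [-121.6155 -327.4581  -28.1232]
rotvec to goal 1 [3.1415 0.0021 0.0059]
rotvec to goal -1 [-0.0001 -0.0038  0.0013]
q [ 0.3634  0.7192 -0.026   1.999   0.0385  0.4201 -1.5841]
```

Emit:
jog_arm:
  commands:
    - [-10, 0, 0, 0, -0.003, 0]
    - [-30, 0, 0, 0, 0, 0]
    - [-40, -5, 0, 0, 0, 0]
    - [-35, -30, -2, 0, 0, 0]
    - [0, -49, -4, 0, 0, 0]
    - [0, -49, -5, 0, 0, 0]
    - [0, -49, -5, 0, 0, 0]
    - [0, -49, -4, 0, 0, 0]
    - [0, -47, -4, 0, 0, 0]
    - [0, -22, -2, 0, 0, 0]
    - [0, 0, 0, 0, 0, 0]
    - [0, 0, 0, 0, 0, 0]

```text
clock: 10.9
position: [0.5941, 0.0544, 0.1441]
tool_rot: [-1.264, 1.567, 1.552]
force: [-0.6, -0.3, -5.1]
grip_width: 0.0567
```

```bash
python3 -c "
from h import *
delta((*BORE,.11),-1)"
```

```text
t 10.9 pos [0.5941 0.0544 0.1441] grip 0.056736440416980546 F [-0.6127 -0.3483 -5.0711]
R [[6.424723976653987e-05, -0.32005074191404187, -0.9474004002915368], [0.0033556306638160005, -0.9473949992459755, 0.32004914489272884], [-0.9999943677917096, -0.0031996881082788087, 0.0010131045698736178]]
dworld mm [  7.931   15.5596 -34.0552] in goal tool axes mm [ 34.0552 -17.2697  -2.5993] in current [ 34.1078 -17.1704  -2.5685]
rotvec to goal 1 [ 3.1378  0.005  -0.0016]
rotvec to goal -1 [-0.0038  0.001   0.0032]
q [-0.1719  0.5943 -0.0245  1.7631  0.0148  0.7837 -2.0993]
```

Emit:
jog_arm:
  commands:
    - [5, -17, -2.5, -0.004, 0, 0.003]
    - [12, 0, 0, 0, 0, 0]
    - [0, 0, 0, 0, 0, 0]

```text
clock: 11.2
position: [0.6017, 0.068, 0.1271]
tool_rot: [0.7, 1.569, -2.766]
force: [-0.8, 0.3, -4.3]
grip_width: 0.0565
```

```bash
python3 -c "
from h import *
delta((*BORE,.11),-1)
s=grab_frame('side')[:,:,::-1]
b=cv2.resize(s[200:330,250:380],None,fx=5,fy=5,interpolation=cv2.INTER_CUBIC)
cv2.imwrite('pics/b8.png',b)"
```

```text
t 11.2 pos [0.6017 0.068  0.1271] grip 0.05650407961500618 F [-0.7603  0.3057 -4.3197]
R [[-0.0014153606215580317, -0.3187378271585233, -0.9478418614371144], [-0.0005579315559666453, -0.9478424115928362, 0.31873884529227803], [-0.999998842732675, 0.0009799612947495318, 0.0011637049329591143]]
dworld mm [  0.3186   1.976  -17.1418] in goal tool axes mm [17.1418 -1.9752  0.3231] in current [17.1402 -1.9912  0.3079]
rotvec to goal 1 [ 3.1392 -0.0015 -0.0018]
rotvec to goal -1 [-0.0024  0.0012 -0.001 ]
q [-0.1951  0.6304 -0.0224  1.7472  0.0194  0.7658 -2.1225]
```

View pics/b8.png

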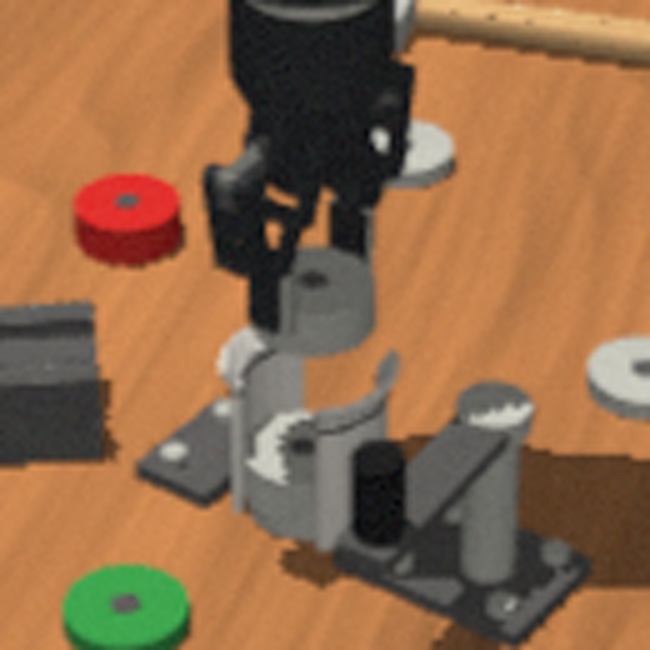

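Emit:
jog_arm:
  commands:
    - [12, -2, 0.3, -0.002, 0.001, 0]
    - [17, 0, 0, 0, 0, 0]
    - [15, 0, 0, 0, 0, 0]
    - [0, 0, 0, 0, 0, 0]

```text
clock: 11.65
position: [0.6028, 0.069, 0.0819]
tool_rot: [-3.076, 1.569, -0.259]
force: [-0.7, -0.4, -4.6]
grip_width: 0.0567
```

```bash
python3 -c "
from h import *
delta((*BORE,.059),-1)"
```

```text
t 11.65 pos [0.6028 0.069  0.0819] grip 0.05673086107953891 F [-0.6969 -0.3952 -4.6374]
R [[0.0017853196360530493, -0.31869242816807986, -0.9478565022523876], [-0.00047252225724114805, -0.9478581758717943, 0.3186921008680813], [-0.9999982946768028, -0.00012108397154977912, -0.0018428190791010008]]
dworld mm [ -0.7711   1.0075 -22.9326] in goal tool axes mm [22.9326 -0.7117  1.0503] in current [22.9307 -0.7065  1.0943]
rotvec to goal 1 [3.1392 0.0002 0.0029]
rotvec to goal -1 [-0.0023 -0.0018  0.0001]
q [-0.1966  0.6958 -0.0226  1.7676  0.0244  0.6768 -2.1281]
```

Emit:
jog_arm:
  commands:
    - [12, -0.7, 1.2, -0.002, -0.002, 0]
    - [12, 0, 0.5, 0, 0, 0]
    - [0, 0, 0.5, 0, 0, 0]

```text
clock: 11.95
position: [0.601, 0.0702, 0.0562]
tool_rot: [-0.705, 1.571, 2.114]
force: [-0.2, 0.8, -4.1]
grip_width: 0.0569
```

```bash
python3 -c "
from h import *
delta((*BORE,.059),-1)
s=grab_frame('side')[:,:,::-1]
b=cv2.resize(s[200:330,250:380],None,fx=5,fy=5,interpolation=cv2.INTER_CUBIC)
cv2.imwrite('pics/b9.png',b)"
```

```text
t 11.95 pos [0.601  0.0702 0.0562] grip 0.05694300774642092 F [-0.1955  0.7515 -4.1274]
R [[-9.491738746543812e-05, -0.31698000180997754, -0.9484322165780937], [0.00015707216962371207, -0.9484322138765687, 0.3169799851875884], [-0.9999999831595113, -0.00011888539392612696, 0.00013981144454082092]]
dworld mm [ 1.0413 -0.1957  2.8257] in goal tool axes mm [-2.8257 -0.1439 -1.0497] in current [-2.8259 -0.1448 -1.0492]
rotvec to goal 1 [ 3.141   0.0002 -0.0002]
rotvec to goal -1 [-0.0005  0.0001  0.0001]
q [-0.198   0.7339 -0.0236  1.7783  0.0266  0.6298 -2.1303]
```

View pics/b9.png

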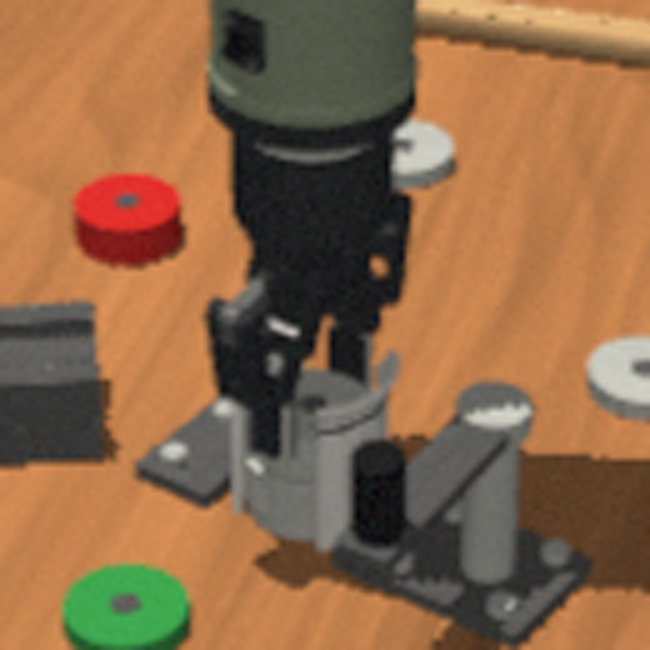

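Almost on the stack. Release and lift.

Emit:
jog_arm:
  commands:
    - [0, 0, -0.5, 0, 0, 0]
    - [0, 0, 0, 0, 0, 0]
    - [0, 0, 0, 0, 0, 0]
  gripper: 20

```text
clock: 12.3
position: [0.603, 0.0704, 0.0586]
tool_rot: [-2.584, 1.567, 0.235]
force: [0.2, 0.2, 1.1]
grip_width: 0.0786
```

```bash
python3 -c "
from h import *
delta((*D['tnL'],.12),-1)"
```

```text
t 12.3 pos [0.603  0.0704 0.0586] grip 0.07856383085096359 F [0.1592 0.2267 1.1336]
R [[0.0035037381052431243, -0.31702099399859507, -0.9484120482065971], [0.0008381642104075826, -0.9484166055445105, 0.31702561380460237], [-0.9999935106289671, -0.0019056997589513847, -0.003057287749374195]]
dworld mm [-140.0446 -144.8691   61.4458] in goal tool axes mm [-61.4458 181.7426  87.001 ] in current [-62.0575 181.6763  86.7049]
rotvec to goal 1 [3.141  0.003  0.0048]
rotvec to goal -1 [-0.0006 -0.0031  0.0019]
q [-0.1976  0.7313 -0.0235  1.7751  0.0265  0.6319 -2.1298]
```

Emit:
jog_arm:
  commands:
    - [-25, 0, 0, 0, -0.003, 0.002]
    - [-40, 0, 0, 0, 0, 0]
    - [-22, 35, 0, 0, 0, 0]
    - [0, 45, 20, 0, 0, 0]
    - [0, 42, 25, 0, 0, 0]
    - [0, 35, 25, 0, 0, 0]
    - [0, 22, 18, 0, 0, 0]
    - [0, 0, 0, 0, 0, 0]
    - [0, 0, 0, 0, 0, 0]
  gripper: 0

```text
clock: 13.2
position: [0.4603, -0.0761, 0.153]
tool_rot: [-2.83, 1.56, -0.011]
force: [-0.4, 0.6, 0.4]
grip_width: 0.0854
```

```bash
python3 -c "
from h import *
delta((*D['tnL'],.010),-1)
t=grab_frame('top')[:,:,::-1];s=grab_frame('side')[:,:,::-1]
b=cv2.resize(t[190:320,190:320],None,fx=3,fy=3,interpolation=cv2.INTER_CUBIC)
a=cv2.resize(s[220:350,265:395],None,fx=3,fy=3,interpolation=cv2.INTER_CUBIC)
cv2.imwrite('pics/t10.png',np.hstack([b,a]))"
```

```text
t 13.2 pos [ 0.4603 -0.0761  0.153 ] grip 0.08541544281131816 F [-0.4017  0.6401  0.3829]
R [[0.010865927890582125, -0.3167865726048429, -0.9484346045080564], [-0.00011510269305162191, -0.9484909895065508, 0.31680408705737095], [-0.9999409574382113, -0.0033332029882448544, -0.010342697684474525]]
dworld mm [   2.6866    1.5843 -142.9526] in goal tool axes mm [142.9526  -2.3531  -2.0472] in current [142.9731  -1.8773  -0.5677]
rotvec to goal 1 [3.1412 0.0052 0.0162]
rotvec to goal -1 [-0.0004 -0.0103  0.0033]
q [ 0.061   0.4039 -0.0304  2.0968  0.0198  0.6303 -1.8761]
```

View pics/t10.png

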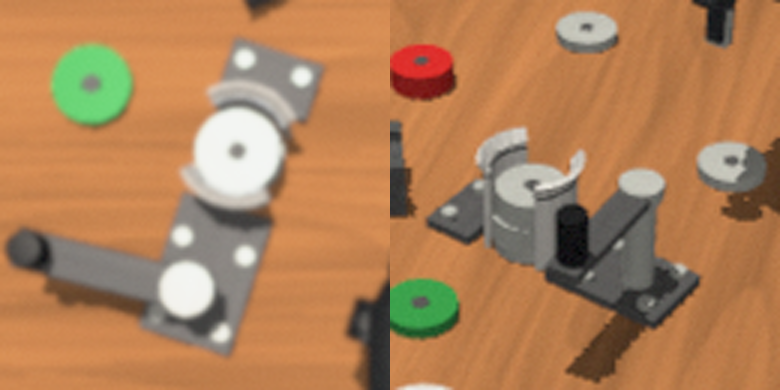

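```bash
python3 -c "
from h import *
for z in (.1355,.14,.1445,.149): print(z,(proj('side',[.6145,.0983,z])[0]-[250,200])*5,(proj('side',[.6145-.0105,.0983+.0035,z])[0]-[250,200])*5)
"
```

```text
0.1355 [265.8393 300.4846] [285.2117 308.2772]
0.14 [265.7644 292.4642] [285.1704 300.2398]
0.1445 [265.6893 284.4158] [285.1289 292.1742]
0.149 [265.614  276.3393] [285.0873 284.0804]
```

Emit:
jog_arm:
  commands:
    - [30, -1, -0.5, 0, -0.01, 0.003]
    - [45, -1, 0, 0, 0, 0]
    - [35, 0, 0, 0, 0, 0]
    - [5, 0, 0, 0, 0, 0]
    - [0, 0, 0, 0, 0, 0]

```text
clock: 13.8
position: [0.468, -0.0704, 0.0353]
tool_rot: [-2.627, 1.565, 0.199]
force: [0.0, 0.0, 0.6]
grip_width: 0.0856
```

```bash
python3 -c "
from h import *
delta((*D['tnL'],.010),-1)"
```

```text
t 13.8 pos [ 0.468  -0.0704  0.0353] grip 0.0855722829871806 F [0.0004 0.0453 0.6018]
R [[0.0059981202085313354, -0.31087501828156044, -0.9504318731831352], [0.0012087378459081921, -0.9504460223764363, 0.3108872745894087], [-0.9999812805781834, -0.00301356221936383, -0.005325123093990044]]
dworld mm [ -4.9776  -4.1049 -25.3197] in goal tool axes mm [25.3197  5.4692  3.4227] in current [25.2845  5.5252  3.5896]
rotvec to goal 1 [-3.1357 -0.0047 -0.0083]
rotvec to goal -1 [ 0.0059 -0.0053  0.003 ]
q [ 0.0442  0.6402 -0.0254  2.1327  0.0389  0.3631 -1.8993]
```

Emit:
jog_arm:
  commands:
    - [8, 5.5, 3.6, 0.006, -0.005, 0.003]
    - [12, 0, 0, 0, 0, 0]
    - [4, 0, 0, 0, 0, 0]
    - [0, 0, 0, 0, 0, 0]

```text
clock: 14.2
position: [0.465, -0.0748, 0.013]
tool_rot: [-2.925, 1.566, -0.106]
force: [0.5, -0.4, 0.6]
grip_width: 0.0852
```

```bash
python3 -c "
from h import *
delta((*D['tnL'],.009),-1)"
```

```text
t 14.2 pos [ 0.465  -0.0748  0.013 ] grip 0.08523569658447201 F [ 0.5203 -0.4108  0.5632]
R [[0.00498988467470789, -0.3168034636058713, -0.9484780790815653], [-0.0005315840387973558, -0.9484905936952795, 0.3168048470115089], [-0.9999874091554065, -0.0010766238429869845, -0.004901266342273291]]
dworld mm [-2.0225  0.2647 -3.9686] in goal tool axes mm [3.9686 0.3889 2.0023] in current [3.9583 0.3939 2.0216]
rotvec to goal 1 [3.1412 0.0017 0.0077]
rotvec to goal -1 [-0.0004 -0.0049  0.0011]
q [ 0.0485  0.6859 -0.02    2.1404  0.0426  0.3106 -1.9007]
```

Emit:
jog_arm:
  commands:
    - [4, 0.4, 2, 0, -0.005, 0.001]
    - [1, 0, 0, 0, 0, 0]

```text
clock: 14.4
position: [0.4634, -0.0745, 0.0083]
tool_rot: [-2.675, 1.57, 0.144]
force: [-0.1, 0.2, -0.3]
grip_width: 0.0851
```

Emit:
jog_arm:
  commands:
    - [0, 0, 0, 0, 0, 0]
    - [0, 0, 0, 0, 0, 0]
    - [0, 0, 0, 0, 0, 0]
    - [0, 0, 0, 0, 0, 0]
  gripper: 255

```text
clock: 14.8
position: [0.4635, -0.0746, 0.0093]
tool_rot: [-2.832, 1.57, -0.013]
force: [0.2, 0.2, -2.6]
grip_width: 0.0561
```

```bash
python3 -c "
from h import *
delta((*BORE,.15),-1)
s=grab_frame('side')[:,:,::-1]
b=cv2.resize(s[200:310,320:430],None,fx=5,fy=5,interpolation=cv2.INTER_CUBIC)
cv2.imwrite('pics/b11.png',b)"
```

```text
t 14.8 pos [ 0.4635 -0.0746  0.0093] grip 0.056140868195980055 F [ 0.2262  0.175  -2.6005]
R [[0.0012748800225478828, -0.3170632896716442, -0.9484035243626644], [-1.624584634268844e-05, -0.9484043015344852, 0.31706352765172696], [-0.9999991872081698, -0.0003888103393541176, -0.0012142526588096482]]
dworld mm [138.536  144.6313 140.6625] in goal tool axes mm [-140.6625 -181.0396  -85.6452] in current [-140.4881 -181.1483  -85.7015]
rotvec to goal 1 [3.141  0.0006 0.0019]
rotvec to goal -1 [-0.0006 -0.0012  0.0004]
q [ 0.0487  0.6933 -0.0201  2.1415  0.0427  0.3058 -1.9009]
```

View pics/b11.png

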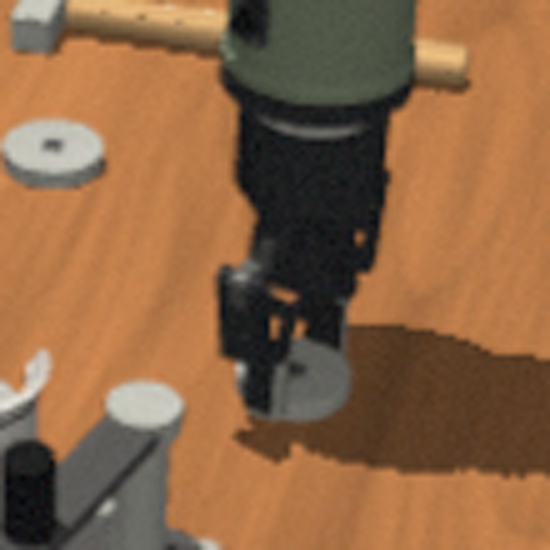

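Emit:
jog_arm:
  commands:
    - [-10, 0, 0, 0, -0.001, 0]
    - [-35, 0, 0, 0, 0, 0]
    - [-45, 0, 0, 0, 0, 0]
    - [-40, -20, -10, 0, 0, 0]
    - [-8, -38, -22, 0, 0, 0]
    - [0, -40, -25, 0, 0, 0]
    - [0, -40, -18, 0, 0, 0]
    - [0, -25, -8, 0, 0, 0]
    - [0, 0, 0, 0, 0, 0]
    - [0, 0, 0, 0, 0, 0]

```text
clock: 15.85
position: [0.5964, 0.058, 0.1593]
tool_rot: [-1.421, 1.569, 1.395]
force: [-0.1, -0.9, -3.1]
grip_width: 0.0563
```

```bash
python3 -c "
from h import *
delta((*BORE,.12),-1)"
```

```text
t 15.85 pos [0.5964 0.058  0.1593] grip 0.05633438493070623 F [-0.0911 -0.9315 -3.079 ]
R [[0.00034374095134860616, -0.31980413029579935, -0.9474836146804364], [0.0019375573722125727, -0.9474816791718391, 0.31980417993694366], [-0.9999980638549195, -0.001945733655731502, 0.00029395059653471167]]
dworld mm [  5.6165  12.0316 -39.2588] in goal tool axes mm [ 39.2588 -13.1907  -1.5203] in current [ 39.2839 -13.1196  -1.4854]
rotvec to goal 1 [ 3.1381  0.0031 -0.0005]
rotvec to goal -1 [-0.0035  0.0003  0.0019]
q [-0.1768  0.5776 -0.026   1.7457  0.0169  0.8179 -2.1064]
```

Emit:
jog_arm:
  commands:
    - [8, -13, -1.5, -0.003, 0, 0.002]
    - [20, 0, 0, 0, 0, 0]
    - [10, 0, 0, 0, 0, 0]
    - [0, 0, 0, 0, 0, 0]

```text
clock: 16.25
position: [0.6014, 0.0697, 0.1202]
tool_rot: [0.786, 1.57, -2.68]
force: [-0.5, 0.7, -2.9]
grip_width: 0.0565
```

```bash
python3 -c "
from h import *
delta((*BORE,.075),-1)"
```

```text
t 16.25 pos [0.6014 0.0697 0.1202] grip 0.05648719760172053 F [-0.4582  0.7243 -2.9132]
R [[-0.0007890276846266014, -0.31866009391072825, -0.9478687261346473], [-0.000392125590689657, -0.9478688497233501, 0.318660461873849], [-0.9999996118363418, 0.0006231155105461683, 0.0006229399862729707]]
dworld mm [  0.5547   0.3355 -45.1676] in goal tool axes mm [45.1676 -0.4938 -0.4201] in current [45.1671 -0.5229 -0.4471]
rotvec to goal 1 [ 3.1393 -0.001  -0.001 ]
rotvec to goal -1 [-0.0023  0.0006 -0.0006]
q [-0.1956  0.6397 -0.0258  1.7516  0.0229  0.7514 -2.1281]
```

Emit:
jog_arm:
  commands:
    - [15, -0.5, 0, -0.002, 0, 0]
    - [15, 0, 0.5, 0, -0.001, 0]
    - [12, 0, 0.5, 0, 0, 0]
    - [0, 0, 0, 0, 0, 0]

```text
clock: 16.65
position: [0.6005, 0.0699, 0.0751]
tool_rot: [0.446, 1.569, -3.019]
force: [-0.8, 0.4, -2.9]
grip_width: 0.0565
```

```bash
python3 -c "
from h import *
delta((*BORE,.071),-1)
s=grab_frame('side')[:,:,::-1]
b=cv2.resize(s[220:330,260:370],None,fx=5,fy=5,interpolation=cv2.INTER_CUBIC)
cv2.imwrite('pics/b12.png',b)"
```

```text
t 16.65 pos [0.6005 0.0699 0.0751] grip 0.05645693988969344 F [-0.7562  0.403  -2.8892]
R [[-0.001877842229092038, -0.31758293450837694, -0.9482286398425278], [-0.00023112114163850728, -0.9482301485519752, 0.31758389751389593], [-0.9999982101441883, 0.0008155281398059544, 0.0017072264854606257]]
dworld mm [ 1.549   0.0749 -4.0577] in goal tool axes mm [ 4.0577 -0.5613 -1.4456] in current [ 4.0547 -0.5663 -1.4519]
rotvec to goal 1 [ 3.1404 -0.0013 -0.0027]
rotvec to goal -1 [-0.0012  0.0017 -0.0008]
q [-0.1958  0.7049 -0.0264  1.7727  0.0274  0.6663 -2.1314]
```

View pics/b12.png

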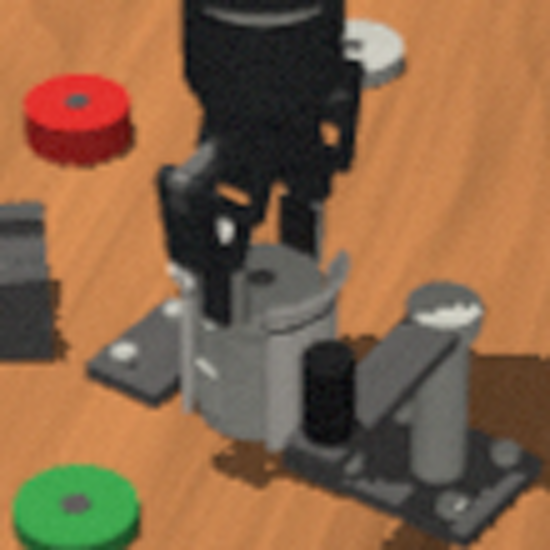

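Emit:
jog_arm:
  commands:
    - [3.5, -0.5, -1.4, -0.001, 0.002, 0]
    - [0, 0, 0, 0, 0, 0]

```text
clock: 16.9
position: [0.6029, 0.0699, 0.0726]
tool_rot: [3.07, 1.569, -0.394]
force: [-0.2, 0.5, -2.7]
grip_width: 0.0563
```

Emit:
jog_arm:
  commands:
    - [0, 0, 0, 0, 0, 0]
    - [0, 0, 0, 0, 0, 0]
    - [0, 0, 0, 0, 0, 0]
  gripper: 20

```text
clock: 17.2
position: [0.6039, 0.0701, 0.074]
tool_rot: [-2.88, 1.566, -0.061]
force: [-0.1, 0.2, 0.9]
grip_width: 0.0786
```

```bash
python3 -c "
from h import *
delta((.530,.2066,.2),-1)"
```

```text
t 17.2 pos [0.6039 0.0701 0.074 ] grip 0.07858719646133103 F [-0.146   0.2036  0.8627]
R [[0.004333445140628077, -0.31687911214838493, -0.9484560345831874], [-0.00026395155987926633, -0.9484652695352177, 0.3168809915647528], [-0.9999905757469854, -0.0011228399432485214, -0.004193762949266579]]
dworld mm [-73.9411 136.5267 125.9786] in goal tool axes mm [-125.9786 -106.1101  113.3467] in current [-126.3339 -106.2019  112.8643]
rotvec to goal 1 [3.1411 0.0018 0.0066]
rotvec to goal -1 [-0.0004 -0.0042  0.0011]
q [-0.1962  0.7083 -0.0254  1.7688  0.0289  0.6607 -2.1315]
```

Emit:
jog_arm:
  commands:
    - [-25, 0, 0, 0, -0.004, 0.001]
    - [-40, 0, 0, 0, 0, 0]
    - [-40, 30, 0, -0.1, 0, 0]
    - [-20, 40, 0, -0.15, 0, 0]
    - [0, 45, -7, -0.15, 0, 0]
    - [0, 40, -14, -0.15, 0, 0]
    - [0, 20, -10, -0.15, 0, 0]
    - [0, 0, 0, -0.085, 0, 0]
    - [0, 0, 0, 0, 0, 0]

```text
clock: 18.1
position: [0.6218, -0.1053, 0.2079]
tool_rot: [2.245, 1.565, -0.429]
force: [0.3, 0.7, -0.9]
grip_width: 0.0788
```

```bash
python3 -c "
from h import *
delta((.530,.2066,.18),-1,YAW+.785)
t=grab_frame('top')[:,:,::-1];s=grab_frame('side')[:,:,::-1]
b=cv2.resize(t[190:320,190:320],None,fx=3,fy=3,interpolation=cv2.INTER_CUBIC)
a=cv2.resize(s[220:350,265:395],None,fx=3,fy=3,interpolation=cv2.INTER_CUBIC)
cv2.imwrite('pics/t13.png',np.hstack([b,a]))
cv2.imwrite('pics/t13f.png',t);cv2.imwrite('pics/s13f.png',s)
print(atz('top',(198.9,272.5),.144))
hinge=BORE-.105*np.array([np.cos(YAW),np.sin(YAW)]);print(hinge)
for a in (1.5,1.55,1.6,1.65,1.7,1.75):
  k=[*(hinge+.105*np.array([np.cos(YAW+a),np.sin(YAW+a)])),.144]; print(a,k,proj('top',k),proj('side',k))
"
```

```text
t 18.1 pos [ 0.6218 -0.1053  0.2079] grip 0.07876799909224458 F [ 0.2827  0.7121 -0.8591]
R [[0.005656299727210653, 0.45074484988440583, -0.8926349122547699], [-0.002584865816981363, -0.8926396192736847, -0.4507636060859836], [-0.9999806621840768, 0.004856995533872144, -0.0038839222803486208]]
dworld mm [-91.8304 311.8835 -27.9006] in goal tool axes mm [  27.9006 -320.062   -57.1357] in current [  26.5744 -319.9272  -58.5063]
rotvec to goal 1 [-3.137   0.0076 -0.0061]
rotvec to goal -1 [ 0.0046 -0.0039 -0.0048]
q [ 0.2131  0.569  -0.2093  1.6162  0.1395  0.9651 -1.1463]
[0.5289 0.2005 0.144 ]
[0.5024 0.1032]
1.5 [np.float64(0.5425877330719021), np.float64(0.2002322050864977), 0.144] [[199.0704 265.4301]] [[320.768  287.9251]]
1.55 [np.float64(0.5376893530490359), np.float64(0.20211969851498396), 0.144] [[198.0843 267.9785]] [[322.7185 288.8311]]
1.6 [np.float64(0.532702759372125), np.float64(0.20376001610386346), 0.144] [[197.2252 270.5729]] [[324.7482 289.6811]]
1.65 [np.float64(0.5276404159283942), np.float64(0.2051490579134249), 0.144] [[196.4954 273.207 ]] [[326.8516 290.4721]]
1.7 [np.float64(0.5225149759400352), np.float64(0.20628335206254333), 0.144] [[195.897  275.8743]] [[329.0229 291.2016]]
1.75 [np.float64(0.5173392503377412), np.float64(0.20716006340657495), 0.144] [[195.4315 278.5682]] [[331.2561 291.867 ]]
```

View pics/t13.png

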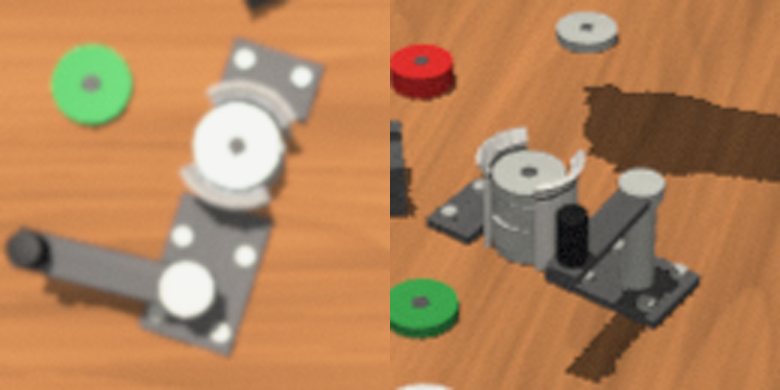

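```bash
python3 -c "
from h import *
t=(237/3+190,146/3+190)
g=cv2.cvtColor(cv2.imread('pics/top13f.png') if 0 else cv2.imread('pics/t13f.png'),6).astype(float);gs=cv2.cvtColor(cv2.imread('pics/s13f.png'),6).astype(float)
def dim(g,p,r=4):
    x,y=int(round(p[0])),int(round(p[1])); w=g[y-r:y+r+1,x-r:x+r+1]; m=np.clip(np.percentile(w,70)-25-w,0,None)
    yy,xx=np.mgrid[y-r:y+r+1,x-r:x+r+1]; return np.array([(m*xx).sum(),(m*yy).sum()])/m.sum()
a=dim(g,(268.7,238.3));b=dim(gs,(265+140/3,220+172/3),3)
print(a,b,tri(a,b),atz('top',a,.072),atz('side',b,.072))
"
```

```text
[268.6009 238.1991] [310.9596 276.8087] (array([0.603 , 0.0704, 0.0705]), np.float64(0.002208954108500945)) [0.6017 0.07   0.072 ] [0.6035 0.0724 0.072 ]
```

Emit:
jog_arm:
  commands:
    - [0, -35, -6, 0.005, -0.004, -0.005]
    - [0, -47, -8, 0, 0, 0]
    - [0, -48, -8, 0, 0, 0]
    - [0, -48, -8, 0, 0, 0]
    - [0, -48, -8, 0, 0, 0]
    - [0, -45, -8, 0, 0, 0]
    - [0, -28, -5, 0, 0, 0]
    - [0, 0, 0, 0, 0, 0]
    - [0, 0, 0, 0, 0, 0]
  gripper: 60

```text
clock: 19.1
position: [0.5298, 0.2022, 0.2085]
tool_rot: [-2.809, 1.569, 0.775]
force: [0.0, -1.0, -0.2]
grip_width: 0.0649
```

```bash
python3 -c "
from h import *
delta((.529,.203,.122),-1,YAW+.785)"
```

```text
t 19.1 pos [0.5298 0.2022 0.2085] grip 0.06494013148676431 F [ 0.0308 -0.9768 -0.2094]
R [[0.0009306701048564618, 0.42756233399648735, -0.903985389484051], [0.0009109534136216568, -0.9039857683823462, -0.4275615753620253], [-0.9999991520081573, -0.0004255698002398334, -0.0012308018975393416]]
dworld mm [ -0.85     0.7676 -86.5222] in goal tool axes mm [86.5222 -1.0664  0.4176] in current [86.5221 -1.0205  0.5467]
rotvec to goal 1 [3.1204 0.0006 0.0019]
rotvec to goal -1 [-0.0212 -0.0012  0.0004]
q [-0.2815  0.4773 -0.2575  1.7819  0.1495  0.9002 -1.7335]
```

Emit:
jog_arm:
  commands:
    - [20, -1, 0.5, -0.02, 0, 0]
    - [28, 0, 0, 0, 0, 0]
    - [22, 0, 0, 0, 0, 0]
    - [0, 0, 0, 0, 0, 0]

```text
clock: 19.5
position: [0.5301, 0.2006, 0.1377]
tool_rot: [2.795, 1.567, 0.108]
force: [-1.3, -0.2, 0.3]
grip_width: 0.0655
```

```bash
python3 -c "
from h import *
delta((.529,.203,.122),-1,YAW+.785)
s=grab_frame('side')[:,:,::-1]
b=cv2.resize(s[220:350,260:390],None,fx=5,fy=5,interpolation=cv2.INTER_CUBIC)
cv2.imwrite('pics/b14.png',b)"
```

```text
t 19.5 pos [0.5301 0.2006 0.1377] grip 0.06545805458387316 F [-1.3163 -0.2105  0.281 ]
R [[0.003855966210221721, 0.4392252352603916, -0.898368701722761], [0.000417141627833989, -0.8983760088179632, -0.43922701735340575], [-0.9999924787304392, 0.001318897554899473, -0.003647326663698155]]
dworld mm [ -1.1201   2.4184 -15.7268] in goal tool axes mm [15.7268 -2.664  -0.0779] in current [15.7233 -2.6853  0.0014]
rotvec to goal 1 [ 3.1333 -0.0021  0.0057]
rotvec to goal -1 [-0.0083 -0.0036 -0.0013]
q [-0.2939  0.5696 -0.2408  1.8412  0.1921  0.7496 -1.7548]
```

View pics/b14.png

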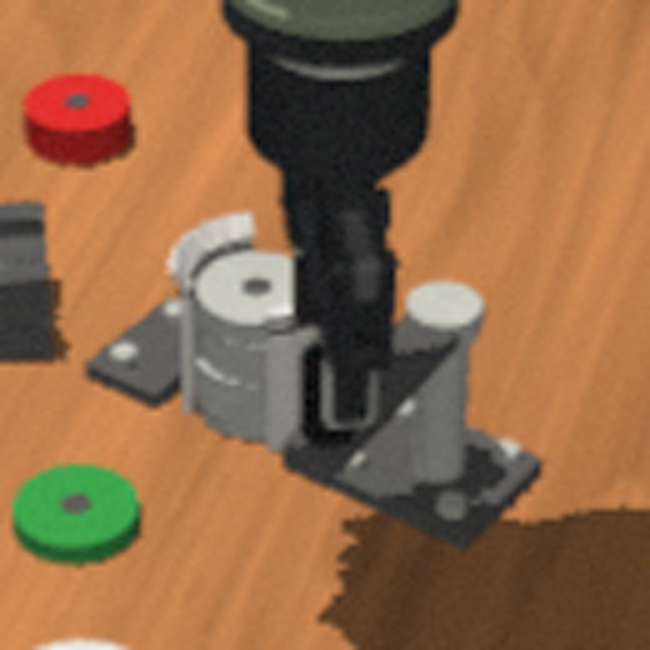

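Emit:
jog_arm:
  commands:
    - [14, -2.5, 0, -0.008, -0.003, 0]
    - [1, 0, 0, 0, 0, 0]
    - [0, 0, 0, 0, 0, 0]
  gripper: 130
  newtons: 20

```text
clock: 19.85
position: [0.5312, 0.2025, 0.1261]
tool_rot: [2.74, 1.565, 0.058]
force: [-0.4, -0.4, 0.4]
grip_width: 0.0416
```

```bash
python3 -c "
from h import *
delta((.529,.203,.122),-1,YAW+.785)
s=observe(); hinge=BORE-.105*np.array([np.cos(YAW),np.sin(YAW)])
G=goal(-1,YAW+.785)
prev=s['position'][:2]
# tool centre leads the knob by L along the (+x,-y)45deg dir so that the rear finger pushes
for a in np.arange(1.6,-0.01,-.2):
  k=hinge+.105*np.array([np.cos(YAW+a),np.sin(YAW+a)])
  d=G.T@np.array([*(k-prev),0])*1000; print(round(a,2),k,d); prev=k
"
```

```text
t 19.85 pos [0.5312 0.2025 0.1261] grip 0.041600772684375335 F [-0.4244 -0.4089  0.4004]
R [[0.005390434846177468, 0.44393252519677884, -0.8960440035425605], [0.000315580206570798, -0.8960577324876869, -0.44393742853938095], [-0.9999854217043878, 0.0021102420325865845, -0.004970237143393501]]
dworld mm [-2.1953  0.5003 -4.0942] in goal tool axes mm [ 4.0942 -1.4281  1.7407] in current [ 4.0825 -1.4315  1.7653]
rotvec to goal 1 [ 3.1386 -0.0033  0.0078]
rotvec to goal -1 [-0.003  -0.005  -0.0021]
q [-0.2996  0.5881 -0.2372  1.8451  0.201   0.7266 -1.7594]
1.6 [0.5327 0.2038] [ 0.     -0.4543 -1.9116]
1.4 [0.5521 0.1957] [  0.      15.8305 -13.745 ]
1.2 [0.5695 0.184 ] [  0.      18.2457 -10.326 ]
1.0 [0.5842 0.1691] [ 0.     19.9335 -6.4953]
0.8 [0.5956 0.1515] [ 0.     20.8265 -2.4057]
0.6 [0.6034 0.132 ] [ 0.     20.8893  1.7799]
0.4 [0.6071 0.1114] [ 0.     20.1193  5.8945]
0.2 [0.6066 0.0905] [ 0.     18.5472  9.7741]
0.0 [0.602 0.07 ] [ 0.     16.2357 13.264 ]
```

Emit:
jog_arm:
  commands:
    - [3, 9, -2, 0, -0.005, 0]
    - [0, 16, -14, 0, 0, 0]
    - [0, 18, -10, 0, 0, 0]
    - [0, 20, -7, 0, 0, 0]
    - [0, 10, -1, 0, 0, 0]
    - [0, 0, 0, 0, 0, 0]

```text
clock: 20.45
position: [0.5994, 0.1518, 0.1263]
tool_rot: [-3.125, 1.564, 0.478]
force: [-0.5, -0.6, 0.4]
grip_width: 0.0418
```

```bash
python3 -c "
from h import *
delta((*BORE,.122),-1,YAW+.785)
s=grab_frame('side')[:,:,::-1]
b=cv2.resize(s[220:350,260:390],None,fx=5,fy=5,interpolation=cv2.INTER_CUBIC)
cv2.imwrite('pics/b15.png',b)
hinge=BORE-.105*np.array([np.cos(YAW),np.sin(YAW)])
p=observe()['position'][:2]+Rtool()[:2,1]*-.0088-hinge
print(np.linalg.norm(p),np.arctan2(p[1],p[0])-YAW)
"
```

```text
t 20.45 pos [0.5994 0.1518 0.1263] grip 0.04181026386353558 F [-0.4946 -0.5639  0.4216]
R [[0.005869172101588115, 0.4448789298419733, -0.8955714882696428], [0.003039507397156277, -0.8955907131288026, -0.4448685603099256], [-0.9999781568682513, -0.00011108602023315872, -0.006608588826030593]]
dworld mm [  2.6051 -81.8329  -4.2585] in goal tool axes mm [ 4.2585 74.3808 34.2186] in current [ 4.025  74.4483 34.1   ]
rotvec to goal 1 [3.1396 0.0002 0.0104]
rotvec to goal -1 [-0.002  -0.0066  0.0001]
q [-0.1837  0.6529 -0.2357  1.7106  0.1991  0.795  -1.6214]
0.10881883419240038 0.874550016233258
```

View pics/b15.png

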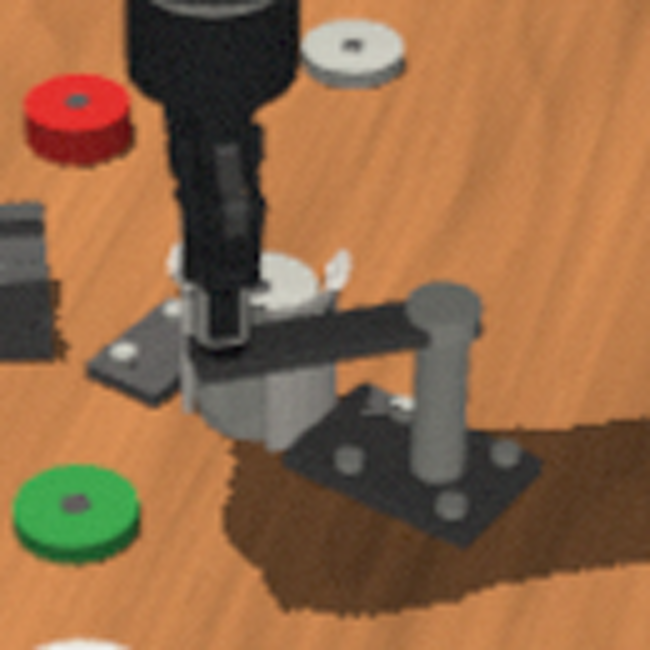

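Emit:
jog_arm:
  commands:
    - [2, 10, 3, -0.002, -0.006, 0]
    - [0, 21, 3, 0, 0, 0]
    - [0, 20, 6, 0, 0, 0]
    - [0, 17, 10, 0, 0, 0]
    - [0, 9, 8, 0, 0, 0]
    - [0, 0, 0, 0, 0, 0]

```text
clock: 21.1
position: [0.6041, 0.0695, 0.124]
tool_rot: [-0.904, 1.568, 2.708]
force: [0.4, -0.5, -0.1]
grip_width: 0.042
```

```bash
python3 -c "
from h import *
delta((*BORE,.122),-1,YAW+.785)
s=grab_frame('side')[:,:,::-1]
b=cv2.resize(s[220:350,260:390],None,fx=5,fy=5,interpolation=cv2.INTER_CUBIC)
cv2.imwrite('pics/b16.png',b)
hinge=BORE-.105*np.array([np.cos(YAW),np.sin(YAW)])
p=observe()['position'][:2]+Rtool()[:2,1]*-.0088-hinge
print(np.linalg.norm(p),np.arctan2(p[1],p[0])-YAW)
"
```

```text
t 21.1 pos [0.6041 0.0695 0.124 ] grip 0.041985664264100574 F [ 0.3683 -0.458  -0.0808]
R [[-0.002514872890105383, 0.4528631744306961, -0.8915764805438172], [0.0011645709083293598, -0.8915773690574076, -0.45286691064734574], [-0.9999961595870989, -0.0021772067482047908, 0.0017148124764782523]]
dworld mm [-2.1082  0.5047 -2.0375] in goal tool axes mm [ 2.0375 -1.3932  1.6608] in current [ 2.0434 -1.4003  1.6476]
rotvec to goal 1 [-3.1346 -0.0034  0.0027]
rotvec to goal -1 [0.007  0.0017 0.0022]
q [-0.0468  0.6463 -0.2402  1.7324  0.2008  0.7892 -1.4835]
0.10098948037224847 0.07396231612671261
```

View pics/b16.png

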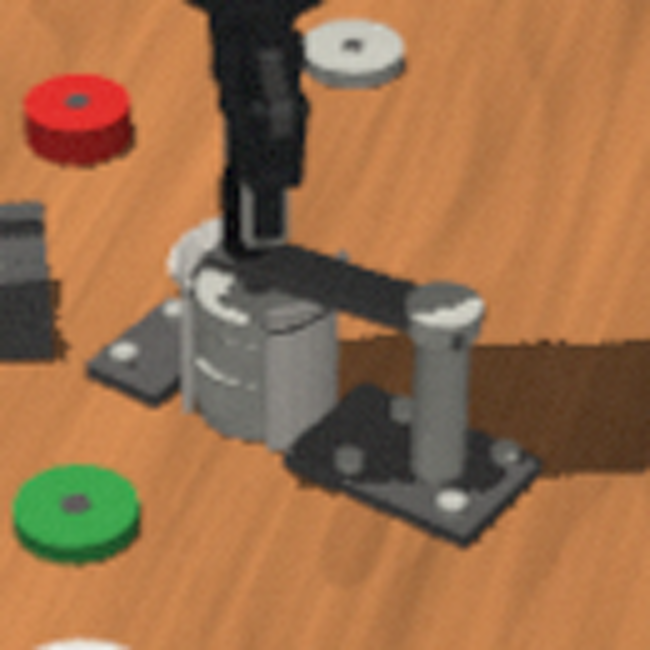

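Near closed; push on gently until the stop is felt, along the magazine's −y (tool y and z equally).

Emit:
jog_arm:
  commands:
    - [0, 4, 3, 0, 0, 0]
    - [0, 4, 3, 0, 0, 0]
    - [0, 0, 0, 0, 0, 0]

```text
clock: 21.45
position: [0.6022, 0.0627, 0.1242]
tool_rot: [-1.314, 1.567, 2.301]
force: [0.0, -1.0, 0.5]
grip_width: 0.0419
```

Emit:
jog_arm:
  commands:
    - [0, 3, 3, 0, 0, 0]
    - [0, 3, 3, 0, 0, 0]

```text
clock: 21.65
position: [0.5996, 0.0561, 0.1242]
tool_rot: [-1.655, 1.566, 1.962]
force: [3.2, 20.6, -3.8]
grip_width: 0.0417
```

Emit:
jog_arm:
  commands:
    - [0, -5, -5, 0, 0, 0]
    - [0, 0, 0, 0, 0, 0]
  gripper: 70

```text
clock: 21.85
position: [0.6018, 0.0629, 0.1243]
tool_rot: [-1.65, 1.566, 1.967]
force: [0.5, 0.1, -0.3]
grip_width: 0.0617
```

```bash
python3 -c "
from h import *
delta((*BORE,.122),-1,YAW+.785)
s=grab_frame('side')[:,:,::-1]
b=cv2.resize(s[220:350,260:390],None,fx=5,fy=5,interpolation=cv2.INTER_CUBIC)
cv2.imwrite('pics/b17.png',b)
"
```

```text
t 21.85 pos [0.6018 0.0629 0.1243] grip 0.06172994531260038 F [ 0.4594  0.1319 -0.2939]
R [[-0.0017803865728184508, 0.45762014022261666, -0.8891460158412029], [0.004257309938055814, -0.8891358986048141, -0.4576234577950542], [-0.9999893527111893, -0.0046001168292885974, -0.0003652251555374096]]
dworld mm [ 0.2404  7.1048 -2.3151] in goal tool axes mm [ 2.3151 -6.2493 -3.3884] in current [ 2.3449 -6.1964 -3.4643]
rotvec to goal 1 [-3.1293 -0.0072 -0.0005]
rotvec to goal -1 [ 0.0123 -0.0003  0.0046]
q [-0.0321  0.6417 -0.2441  1.7414  0.1999  0.7837 -1.4672]
```

View pics/b17.png

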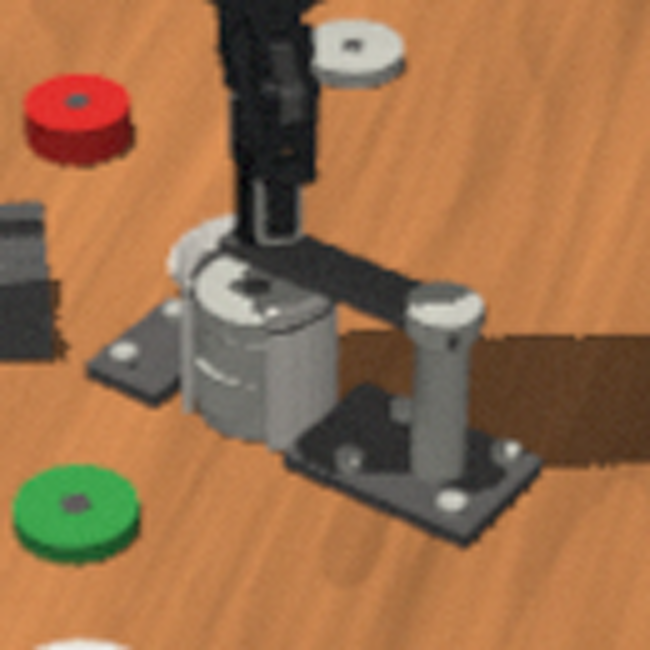

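Emit:
jog_arm:
  commands:
    - [-15, -3, -2, 0, 0, 0]
    - [-35, 0, 0, 0, 0, 0]
    - [-45, 0, 0, 0, 0, 0]
    - [-30, 15, 0, 0, 0, 0]
    - [0, 48, 0, 0, 0, 0]
    - [0, 48, 0, 0, 0, 0]
    - [0, 48, 0, 0, 0, 0]
    - [0, 40, 0, 0, 0, 0]
    - [0, 0, 0, 0, 0, 0]
    - [0, 0, 0, 0, 0, 0]

```text
clock: 22.9
position: [0.6956, -0.1191, 0.2534]
tool_rot: [-0.505, 1.567, 3.114]
force: [0.1, 1.1, -0.1]
grip_width: 0.0623
```

```bash
python3 -c "
from h import *
delta((*BORE,.122),-1,YAW+.785)
t=grab_frame('top')[:,:,::-1];s=grab_frame('side')[:,:,::-1]
cv2.imwrite('pics/t18f.png',t);cv2.imwrite('pics/s18f.png',s)
b=cv2.resize(t[190:320,190:320],None,fx=3,fy=3,interpolation=cv2.INTER_CUBIC)
a=cv2.resize(s[220:350,265:395],None,fx=3,fy=3,interpolation=cv2.INTER_CUBIC)
cv2.imwrite('pics/t18.png',np.hstack([b,a]))
cv2.imwrite('pics/t18w.png',cv2.resize(t,None,fx=1,fy=1))
hinge=BORE-.105*np.array([np.cos(YAW),np.sin(YAW)])
for c in('top','side'):
  k=[d['location'] for d in nets.pinpoint(c,'strap_knob')[:1]]; print(c,k)
  if k:
    q=atz(c,k[0],.126)[:2]; v=q-hinge; print(q,np.linalg.norm(v),np.arctan2(v[1],v[0])-YAW)
"
```

```text
t 22.9 pos [ 0.6956 -0.1191  0.2534] grip 0.06228407672580459 F [ 0.0837  1.0574 -0.057 ]
R [[-0.0036337239756170994, 0.4600009037659391, -0.8879110116360694], [9.995166518061982e-05, -0.8879167021519941, -0.46000426090330016], [-0.9999933930080406, -0.0017602766958755567, 0.003180466352644594]]
dworld mm [ -93.6135  189.1022 -131.4101] in goal tool axes mm [ 131.4101 -211.0039   -0.702 ] in current [ 131.7683 -210.738    -4.2853]
rotvec to goal 1 [-3.1266 -0.0027  0.005 ]
rotvec to goal -1 [0.015  0.0032 0.0017]
q [ 0.2168  0.6562 -0.2263  1.3331  0.1491  1.1724 -1.1151]
top [[269.1, 235.4]]
[0.6009 0.0654] 0.10555945062095444 -0.044448444362033046
side [[309.5, 257.1]]
[0.6082 0.0687] 0.11128031613783586 0.0068992277872066965
```

View pics/t18.png

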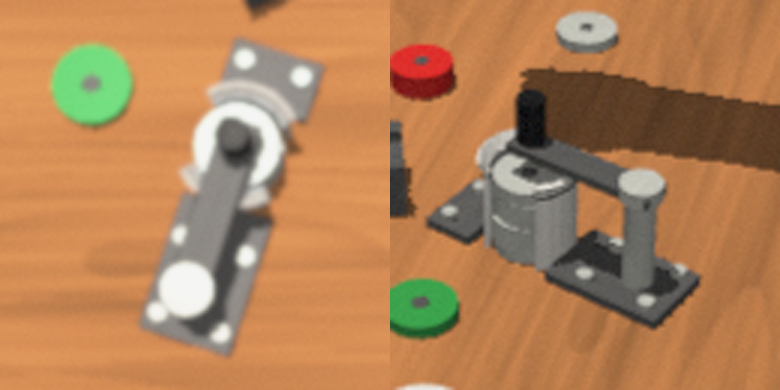

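View pics/t18w.png

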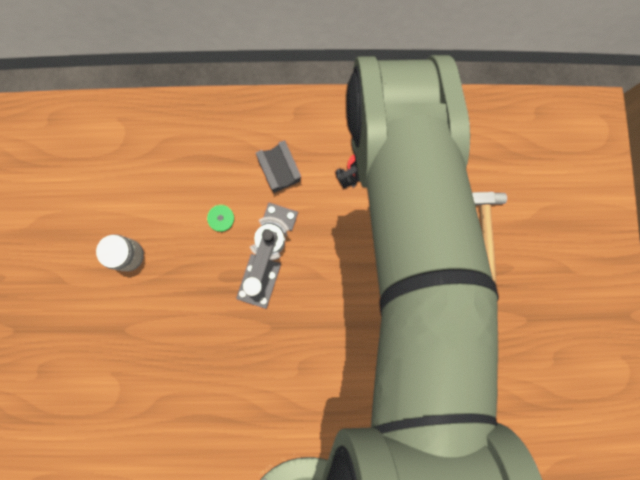

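```bash
python3 -c "
from workcell import bot, observe
print(bot.job_done()); print(observe()['clock'])"
```

```text
the job is handed in; nothing more can be done
None
the job is handed in; nothing more can be done
```

I filled the magazine to the line, closed the strap against its stop and handed the job in at about 23 s of the 67 s allowed. No verdict came back.

- **Stack:** A thin disc was already inside. I added thick, thick and thin on top of it, which makes 12 + 24 + 24 + 12 = 72 mm.
- **Stack check:** Before closing the strap, the two cameras together put the top face at 70.5 mm. The pictures read about 1.5–2.5 mm low on the discs still on the bench, so this agrees with 72 mm. The stack was centred within about 1–2 mm of the bore axis.
- **Strap:** I moved it by the knob until the stop pushed back with about 20 N, then backed off and lifted clear. Afterwards the top camera read −0.04 rad and the side camera +0.01 rad. The two differ because of calibration and network error, and both are within 0.1 rad.
- **Everything else:** I never touched the spare thin disc. It still lies flat about 0.33 m from the magazine. The V-block, tin, hammer and coloured look-alikes were not touched.

Two checks were weaker. The cameras disagreed by 2–4 mm throughout, and I used the average. In the last top picture the arm hid the spare disc and part of the hammer, so I checked the spare disc from the side picture. One brief 3 N side contact happened while lowering the first thick disc; I corrected it before letting go.

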